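Empty a denture flask and offer up its cover

ROBOT

A 6-joint arm with a two-finger parallel gripper is mounted at the origin on a cart in front of the work surface, level with it; the furniture and walls round the work are solid. World frame = base frame: x ahead of the robot, y to its left, z up, the work surface at z = 0. Lengths are in m, angles in rad, forces in N, time in s.
With the tool pointing down it reaches from about 0.35 to 0.775 m from the base axis. Payload 5.5 kg.
Tool frame: the origin (TCP) lies at the centre of the arm's flange, where the gripper is bolted on; the fingertips stand 173 mm ahead of it and the grasp point (between the pads) lies 155 mm ahead of it; z points along the fingers, y is the line along which they close (so a half turn about z gives the same grasp; the last joint's range is limited). The gripper opens to 85 mm and grips with 20 to 120 N. Pads are 22 mm wide; open, the fingers measure 114 mm over their backs; the gripper's body (76 mm by 85 mm) begins 54 mm behind the grasp point. The pads swing forward as they close: fully open they stand 13 mm farther back than shut.
Start: joints at [-1.365, 0.313, 0.046, 1.304, 0, 1.431], TCP at [0.195, -0.541, 0.405] pointing down, gripper open.
Joint ranges: [-2.76, 2.76], [-0.86, 1.69], [-1.03, 1.26], [-2.2, 2.34], [-1.47, 1.5], [-3.14, 3.14]. Speed limits (rad/s): [2.57, 2.57, 3.14, 3.14, 3.14, 3.14].

INTERFACE

Orientations are given as a unit quaternion [w, x, y, z].
In Python, from rig import robot gives the robot as it stands.
- The arm moves only by the tool send_rows, never from a script. Its argument "series" is one flat list of numbers, 7 for each row, row after row: the shift along the tool's x, y, z each as a share of 0.5 m, from -1 to 1, then the turn, a rotation vector about the tool's x, y, z each as a share of 90 degrees, from -1 to 1, then the opening, from -1 (shut) to 1 (fully open). In form: [x, y, z, ax, ay, az, gripper, x, y, z, ax, ay, az, gripper, ...]. A call has 1 to 10 rows; each row is the pose to reach, as a shift and turn from the pose commanded when the call began, along the tool's axes at that moment; what a row does not reach only later rows make up. A row lasts 1/12 s, in which the tool goes at most 41.7 mm and 7.16 degrees, less where a joint would pass 70% of its speed; a pose out of reach is approached as far as the arm can. A call with a number of a shift or a turn outside -1 to 1 is refused whole. A call with a gripper value outside its range is refused whole. The fingers move at their own pace and stop on an object; "squeeze" is the grip in N (left out, the last holds). Time passes only in rows, so rows that repeat a pose let the fingers close. It gives the time, the measured TCP pose, the force, the opening and the grip force at its end, in the units of the state.
- robot.get_obs(): the state, without advancing time (a new reading comes with each control period).
- robot.camera(name): name is "scene" or "side" or "wrist"; returns the picture (384x512x3 uint8, red, green, blue); there is no depth.
- robot.camera_params(name): a dict with "intrinsics" (3x3 intrinsics, pixels), "view" (4x4, takes a point from world to camera coordinates); the wrist camera has in their place "T_tool_cam" (4x4, takes a point from camera to tool coordinates, whose origin is the TCP and whose axes are the flange's). Camera axes: x right, y down, z forward; pixel columns grow to the right and rows downward; lengths in m; the calibration is good to about 2 mm. A picture is of the moment at which its call begins: read the wrist's pose just before it. camera_params takes no time and is no camera call.
- robot.hand_in(): hands the job in; it is judged then, once.
The state is a dict: "time_s": time; "q": joint angles; "joint_velocities": joint speeds; "joint_torque": joint torques, N m; "tcp_pos": TCP position; "tcp_rot": TCP orientation; "force": force on the tool from outside, world axes, zero at the start; "moment": the same for the moment, N m; "width": finger opening in m; "grip_force": force on a finger pad.
Only numpy, scipy, OpenCV 4.12 (cv2) and the standard library are available. Lean on these libraries where they do the work, as an engineer would, in place of code of your own. Each camera call takes 0.05 s, during which the arm holds its last target. There are 200 camera calls.

TASK

Pick up the aluminium denture flask and tip it over the blue tray so that all three plaster lumps fall into the tray, then stand the empty flask upright on the bench beside the tray and let go of it. Then pick up the brass cover by its rib and hold it level over the flask, about a centimetre above it without touching, turned so that through each cover hole the whole threaded hole below can be seen. Finish while still holding it there, and leave the bur stand, the beige cast and the small stain pot where they are.

Things in the scene. Friction and masses are not known exactly. Their poses are not given: they have to be found in the camera images.
- flask: open aluminium vessel, 0.2-0.4 kg, 110 (own x) x 56 (y) x 34 mm high; origin: centre of underside, z up. Flat vertical sides across y (x -32 to 32, full height): grasp there. Cavity 60x48 mm at the mouth, 20x48 at its floor (z 8 mm); its +x and -x end walls slope 38 deg from vertical, so it empties over an end, tilted 80 deg or more. Beyond each end a lug, top level with the mouth
- flask_hole_1 (a point): mouth centre of the 5 mm threaded hole at flask x = +43, y = +16, z = 34 mm. Four such holes at x = +-43, y = +-16: the flask is the same turned half a turn
- flask_hole_2 (a point): centre of the mouth of the threaded hole on the other diagonal corner, at flask x = -43, y = -16, z = 34 mm
- cover: brass plate 112 (own x) x 58 (y) x 5 mm, 0.12 kg, lying flat; origin: centre of underside, z up. Four 15 mm through holes at x = +-43, y = +-16 mm, as the flask's. On top a central grip rib, 50 mm along x, 14 mm wide in y, its top 32 mm above the underside (foot 22 mm wide up to 8 mm). Fits either way round
- cover_hole_1 (a point): centre of the cover hole at cover x = +43, y = +16, on the underside
- cover_hole_2 (a point): centre of the cover hole on the other diagonal corner, at cover x = -43, y = -16, on the underside
- tray: fixed open blue debris tray, 160 x 160 mm, walls 4 mm thick, 32 mm high; origin at the centre of its underside. A tall lamp with a gooseneck stands behind it to the left, about 0.8 m ahead of the robot, and arches to the right 0.3 m or more above the bench
- lump_1: loose lump of plaster, about 12 mm across and 12 mm high, 10 g, lying in the flask's cavity at the start; origin at its underside
- lump_2: loose lump of plaster, about 12 mm across and 12 mm high, 10 g, lying in the flask's cavity at the start; origin at its underside
- lump_3: loose lump of plaster, about 12 mm across and 12 mm high, 10 g, lying in the flask's cavity at the start; origin at its underside
- bur_stand: bystander: round blue stand with burs, 61 mm across, 32 mm high, loose; origin at the centre of its underside
- cast_1: bystander: beige dental cast, 53x58x26 mm, loose; origin at the centre of its underside
- stain_pot: bystander: small round pot with grey lid, 31 mm across, 37 mm high, loose; origin at the centre of its underside

How it is judged:
On the way, in this order (a step that is already met when the one before it is completed fails the run):
1. the flask is lifted and tipped over, and all three lumps have fallen from it into the tray (x of lump_1 in the frame of tray between -0.08 and 0.08 m and y of lump_1 in the frame of tray between -0.08 and 0.08 m and height (world z) of each of lump_1, lump_2, lump_3 below 0.028 m and x of lump_2 in the frame of tray between -0.08 and 0.08 m and y of lump_2 in the frame of tray between -0.08 and 0.08 m and x of lump_3 in the frame of tray between -0.08 and 0.08 m and y of lump_3 in the frame of tray between -0.08 and 0.08 m and angle between flask's own z axis and vertical above 0.7 rad and height (world z) of flask above 0.06 m), for 0.1 s.
2. the empty flask stands upright on the bench, let go (x of lump_1 in the frame of tray between -0.08 and 0.08 m and y of lump_1 in the frame of tray between -0.08 and 0.08 m and height (world z) of each of lump_1, lump_2, lump_3 below 0.028 m and x of lump_2 in the frame of tray between -0.08 and 0.08 m and y of lump_2 in the frame of tray between -0.08 and 0.08 m and x of lump_3 in the frame of tray between -0.08 and 0.08 m and y of lump_3 in the frame of tray between -0.08 and 0.08 m and angle between flask's own z axis and vertical below 0.05 rad and height (world z) of flask below 0.003 m and contact force between the fingers and flask below 0.1 N), for 0.2 s.
At the end, for the whole second after the job is handed in: Lumps in the tray; flask upright (0.05 rad) on the bench, untouched; cover held by the fingers, still, level within 0.09 rad, its underside 3 to 22 mm above the flask top, not touching it, each cover hole within 5 mm sideways of a threaded hole (either way round) (all of step 2 and ((horizontal distance between cover_hole_1 and flask_hole_1 below 0.005 m and horizontal distance between cover_hole_2 and flask_hole_2 below 0.005 m) or (horizontal distance between cover_hole_1 and flask_hole_2 below 0.005 m and horizontal distance between cover_hole_2 and flask_hole_1 below 0.005 m)) and z of cover in the frame of flask between 0.037 and 0.056 m and angle between cover's own z axis and vertical below 0.09 rad and linear speed of cover below 0.02 m/s and contact force between the fingers and cover above 1 N and contact force between cover and flask below 0.1 N); the arm keeps its last pose, push and grip.
It fails at once if the bur_stand is moved by more than 25 mm (distance of bur_stand from where it was at the start of the episode above 0.025 m).
It fails at once if the cast_1 is moved by more than 25 mm (distance of cast_1 from where it was at the start of the episode above 0.025 m).
It fails at once if the stain_pot is moved by more than 25 mm (distance of stain_pot from where it was at the start of the episode above 0.025 m).
It also fails if it takes over 72 s, if anything falls off the work surface, if the arm or the gripper's body presses on something with over 40 N, if the wrist force passes 120 N, or if a joint passes its speed limit or range.

## Working session

There is one attempt and no reset: what is moved stays moved. The work goes in short steps, Python scripts to look and compute and a tool call to move; the robot and the scene stay as the last step left them, time stands still between calls to the robot, and variables do not carry over. Pictures are saved under pics/ and viewed, at most 13 in all, crops included, and the job is handed in when it is done.

Besides the shell and the picture viewer there is one more tool, called after "Request:" as name(argument=value, ...), one argument or row to a line, values as JSON. send_rows: Moves the arm, as the interface text tells. Shift numbers are shares of 0.5 m and turn numbers shares of 90 degrees, none past 1 either way. Its arguments: {"type":"object","properties":{"series":{"type":"array","items":{"type":"number","minimum":-1,"maximum":1}},"squeeze":{"type":"number"}},"required":["series"]}

```bash
mkdir -p pics; ls
python3 - <<'E'
from rig import robot
import cv2,numpy as np
np.set_printoptions(precision=4,suppress=True)
print(robot.get_obs())
a=robot.camera("scene");b=robot.camera("side")
cv2.imwrite("pics/scene0.png",a[...,::-1]);cv2.imwrite("pics/side0.png",b[...,::-1])
w=robot.camera("wrist");cv2.imwrite("pics/wrist0.png",w[...,::-1])
for n in("scene","side","wrist"):print(n,robot.camera_params(n))
E
```

```text
pics
{'time_s': 0.0, 'q': array([-1.3646,  0.314 ,  0.045 ,  1.3036, -0.    ,  1.4312]), 'joint_velocities': array([-0.0015, -0.0007, -0.001 , -0.0011,  0.0003,  0.0005]), 'joint_torque': array([ -0.0003, -48.0629,  29.8532,   0.0192,  -0.0002,   0.    ]), 'tcp_pos': array([ 0.1948, -0.5408,  0.4038]), 'tcp_rot': array([-0.0009,  0.9851,  0.172 , -0.    ]), 'force': array([ 0.034 ,  0.2872, -0.6832]), 'moment': array([-0.0534,  0.0451,  0.0639]), 'grip_force': 0.0, 'width': 0.08533620702736812}
scene {'intrinsics': array([[368.4424,   0.    , 256.6478],
       [  0.    , 368.4424, 192.1335],
       [  0.    ,   0.    ,   1.    ]]), 'view': array([[-0.8767, -0.4807, -0.0172,  0.5288],
       [-0.3109,  0.5936, -0.7423,  0.1809],
       [ 0.3671, -0.6454, -0.6698,  0.9   ],
       [ 0.    ,  0.    ,  0.    ,  1.    ]])}
side {'intrinsics': array([[353.914 ,   0.    , 256.9137],
       [  0.    , 353.914 , 197.7898],
       [  0.    ,   0.    ,   1.    ]]), 'view': array([[ 0.9641, -0.2655,  0.001 , -0.5527],
       [-0.1486, -0.5428, -0.8266,  0.1739],
       [ 0.22  ,  0.7968, -0.5628,  0.7192],
       [ 0.    ,  0.    ,  0.    ,  1.    ]])}
wrist {'intrinsics': array([[305.1444,   0.    , 256.5598],
       [  0.    , 305.1444, 196.549 ],
       [  0.    ,   0.    ,   1.    ]]), 'T_tool_cam': array([[ 0.0002, -0.9618, -0.2739,  0.0682],
       [ 1.    , -0.    ,  0.0008, -0.0003],
       [-0.0008, -0.2739,  0.9618,  0.0312],
       [ 0.    ,  0.    ,  0.    ,  1.    ]])}
```

Run:
```python
import cv2
for n in("scene","side"):
    a=cv2.imread(f"pics/{n}0.png");cv2.imwrite(f"pics/{n}0b.png",cv2.resize(a,(768,576),interpolation=cv2.INTER_CUBIC))
```

```text
(no output)
```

View pics/scene0b.png

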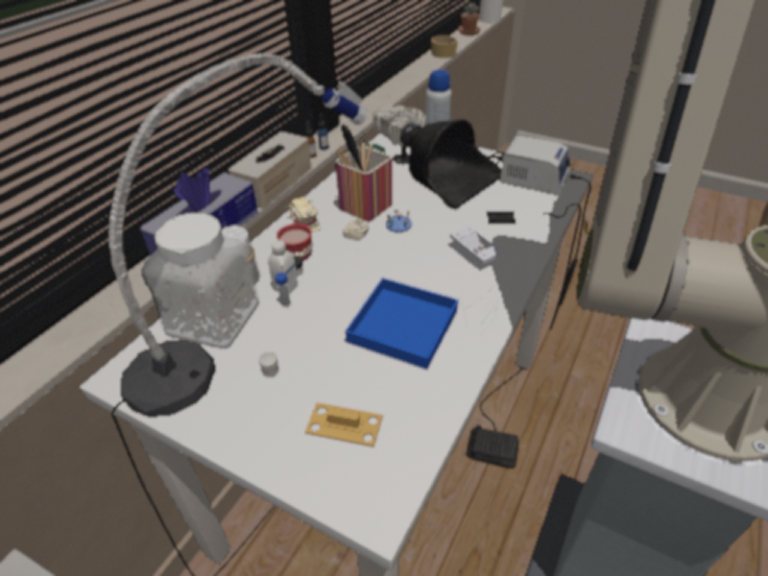

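View pics/side0b.png

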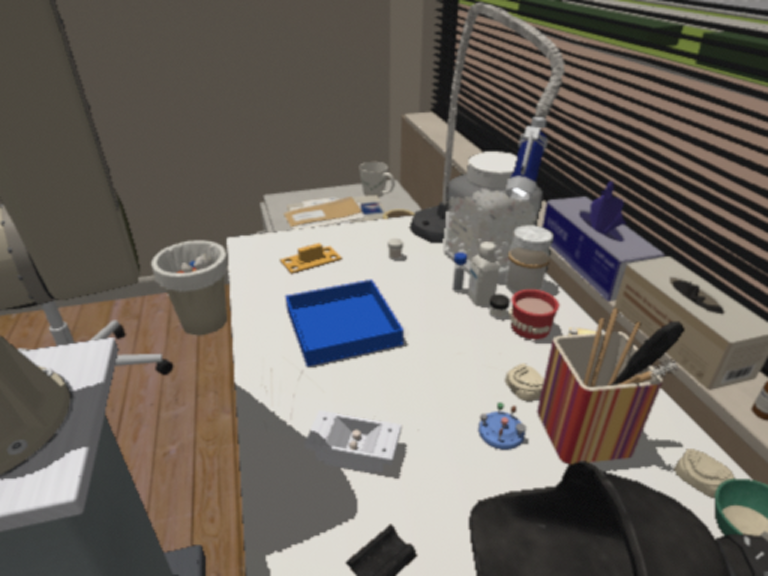

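The scene view (at 1.5x) shows the flask at (472,247), the tray at (403,320), the cover at (343,425), the stain pot at (268,363), the bur stand at (398,222) and the cast at (356,229). In the side view the flask is at (357,443), the tray at (344,322) and the cover at (311,258). Next I'll enlarge crops of the flask and cover.

Run:
```python
import cv2,numpy as np
t=[]
for n,x,y in(("scene",282,140),("side",197,267),("scene",189,253),("side",167,142)):
    c=cv2.imread(f"pics/{n}0.png")[y:y+60,x:x+80]
    t.append(cv2.resize(c,(400,300),interpolation=cv2.INTER_CUBIC))
cv2.imwrite("pics/m1.png",np.vstack([np.hstack(t[:2]),np.hstack(t[2:])]))
```

```text
(no output)
```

View pics/m1.png

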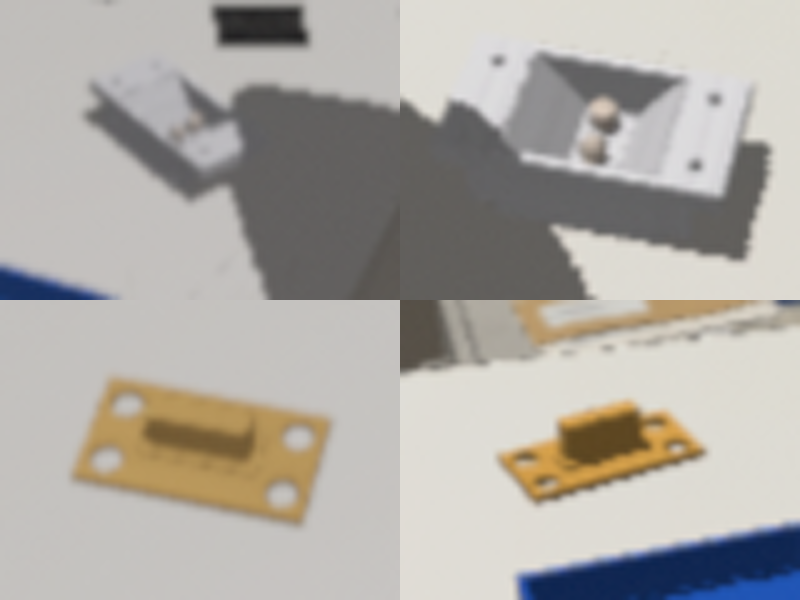

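The crops show three flask holes in the side view, at (98,60), (314,98) and (296,164) in that crop, and all four flask top corners in the scene view. All four cover holes are visible in both views. Now I'll triangulate them.

```bash
cat > h.py <<'E'
from rig import robot
import numpy as np,cv2
from scipy.spatial.transform import Rotation as R
np.set_printoptions(precision=4,suppress=True)
def rot(q): return R.from_quat([*q[1:],q[0]]).as_matrix()
def P(n,obs=None):
    c=robot.camera_params(n);K=c["intrinsics"]
    if n=="wrist":
        T=np.eye(4);T[:3,:3]=rot(obs["tcp_rot"]);T[:3,3]=obs["tcp_pos"];V=np.linalg.inv(T@c["T_tool_cam"])
    else: V=c["view"]
    return K@V[:3]
def onz(Pm,uv,z):
    out=[]
    for u,v in np.atleast_2d(uv):
        A=np.array([Pm[0]-u*Pm[2],Pm[1]-v*Pm[2]])
        out.append([*np.linalg.solve(A[:,:2],-A[:,2]*z-A[:,3]),z])
    return np.array(out)
def tri(P1,a,P2,b):
    X=cv2.triangulatePoints(P1,P2,np.array(a,float).T,np.array(b,float).T);return (X[:3]/X[3]).T
E
python3 - <<'E'
from h import *
s,d=P("scene"),P("side")
f=lambda p,x,y,s=5:(np.array(p)+.5)/s-.5+[x,y]
ch_s=f([(128,104),(298,137),(283,195),(106,160)],189,253)
ch_d=f([(253,122),(126,156),(145,184),(277,148)],167,142)
print("cover holes tri order guess1\n",tri(s,ch_s,d,ch_d))
print("scene z5\n",onz(s,ch_s,.005),"\nside z5\n",onz(d,ch_d,.005))
fh_d=f([(98,60),(314,98),(296,164)],197,267)
print("flask holes side z34\n",onz(d,fh_d,.034))
fc_s=f([(92,80),(160,55),(243,125),(192,172)],282,140)
fc_d=f([(322,195),(357,85),(75,38),(47,105)],197,267)
print("flask corners scene z34\n",onz(s,fc_s,.034));print("side\n",onz(d,fc_d,.034))
t_s=f([(383,283),(458,295),(428,363),(348,330)],0,0,1.5);t_d=f([(402,333),(305,360),(287,292),(375,284)],0,0,1.5)
print("tray\n",onz(s,t_s,.032),"\n",onz(d,t_d,.032),tri(s,t_s,d,t_d))
for n,a,b in(("bur",(398,224),(502,430)),("cast",(356,229),(525,381)),("pot",(268,363),(396,249))):
    print(n,tri(s,f([a],0,0,1.5),d,f([b],0,0,1.5)))
E
```

```text
cover holes tri order guess1
 [[ 0.5377  0.3261  0.0185]
 [ 0.4574  0.3042  0.0188]
 [ 0.4634  0.3178 -0.0118]
 [ 0.5492  0.3405 -0.0126]]
scene z5
 [[0.5456 0.3185 0.005 ]
 [0.4636 0.2961 0.005 ]
 [0.454  0.3269 0.005 ]
 [0.5372 0.3498 0.005 ]] 
side z5
 [[0.5398 0.3492 0.005 ]
 [0.4577 0.3277 0.005 ]
 [0.4647 0.2916 0.005 ]
 [0.5483 0.313  0.005 ]]
flask holes side z34
 [[ 0.452  -0.1434  0.034 ]
 [ 0.5275 -0.184   0.034 ]
 [ 0.5127 -0.2123  0.034 ]]
flask corners scene z34
 [[ 0.5404 -0.1781  0.034 ]
 [ 0.512  -0.2238  0.034 ]
 [ 0.4377 -0.1782  0.034 ]
 [ 0.4488 -0.12    0.034 ]]
side
 [[ 0.518  -0.2281  0.034 ]
 [ 0.545  -0.1821  0.034 ]
 [ 0.4453 -0.1297  0.034 ]
 [ 0.4296 -0.1606  0.034 ]]
tray
 [[ 0.5924  0.0276  0.032 ]
 [ 0.4496 -0.0084  0.032 ]
 [ 0.4277  0.1697  0.032 ]
 [ 0.5865  0.1673  0.032 ]] 
 [[ 0.6007  0.0026  0.032 ]
 [ 0.4442 -0.0212  0.032 ]
 [ 0.4399  0.1671  0.032 ]
 [ 0.5952  0.1514  0.032 ]] [[ 0.6021  0.0151  0.0203]
 [ 0.4481 -0.0135  0.0266]
 [ 0.4342  0.1676  0.0298]
 [ 0.5944  0.1604  0.0243]]
bur [[ 0.6791 -0.198   0.0023]]
cast [[ 0.749  -0.1275  0.01  ]]
pot [[0.6746 0.2878 0.0188]]
```

The flask centre is about (0.482, -0.178) with yaw -28°, and the hole spacings come out right at 86 and 32 mm. The cover is at about (0.501, 0.321) with yaw 15°. The tray is at about (0.52, 0.08). I'm moving toward a hover above the flask.

Request:
send_rows(
  series=[0.787, -0.488, 0.108, 0, 0, -0.79, 1, 0.787, -0.488, 0.108, 0, 0, -0.79, 1, 0.787, -0.488, 0.108, 0, 0, -0.79, 1, 0.787, -0.488, 0.108, 0, 0, -0.79, 1, 0.787, -0.488, 0.108, 0, 0, -0.79, 1, 0.787, -0.488, 0.108, 0, 0, -0.79, 1, 0.787, -0.488, 0.108, 0, 0, -0.79, 1, 0.787, -0.488, 0.108, 0, 0, -0.79, 1, 0.787, -0.488, 0.108, 0, 0, -0.79, 1, 0.787, -0.488, 0.108, 0, 0, -0.79, 1],
)

```text
time_s: 0.98
tcp_pos: [0.4526, -0.2147, 0.3562]
tcp_rot: [0.0, 0.699, 0.715, -0.0]
force: [0.5, 0.1, 1.1]
width: 0.0853
grip_force: 0.0
```

```bash
cat >> h.py <<'E'
def down(az,tilt=0): # tool down, tool x azimuth az deg; then turned by tilt deg about tool y
    return R.from_euler('z',az,degrees=True)*R.from_euler('x',180,degrees=True)*R.from_euler('y',tilt,degrees=True)
def log(o):
    import json;open("log.txt","a").write(json.dumps([*map(float,o["q"]),*map(float,o["tcp_pos"]),*map(float,o["tcp_rot"])])+"\n")
def to(pos,Rt):
    o=robot.get_obs();log(o);M=rot(o["tcp_rot"])
    s=M.T@(np.array(pos)-o["tcp_pos"])/.5; r=(R.from_matrix(M).inv()*Rt).as_rotvec()/(np.pi/2)
    print("t",o["time_s"],"pos",o["tcp_pos"],"az",np.degrees(np.arctan2(M[1,0],M[0,0])),"q",o["q"],"w",o["width"],o["grip_force"],"F",o["force"])
    print("shift",s,"turn",r,"rows",np.linalg.norm(s)*.5/.0417,np.linalg.norm(r)*90/7.16)
E
python3 - <<'E'
from h import *
to([.4824,-.178,.34],down(151.7))
f=lambda p:(np.array([p])+.5)/1.5-.5
s,d=P("scene"),P("side")
print("lamp head, arch",tri(s,f((345,104)),d,f((529,155))),tri(s,f((270,57)),d,f((545,50))))
E
```

```text
t 0.9833 pos [ 0.4526 -0.2147  0.3562] az 91.25620102023828 q [-0.6032  0.1915 -0.235   1.1442 -0.0001  0.9457] w 0.08532277858257682 0.0 F [0.4794 0.1086 1.1175]
shift [0.072  0.0611 0.0323] turn [-0.      0.0001 -0.6716] rows 1.1971222222636162 8.441871448839613
lamp head, arch [[ 0.7249 -0.078   0.3304]] [[0.79   0.0262 0.4308]]
```

Request:
send_rows(
  series=[0.072, 0.061, 0.032, 0, 0, -0.672, 1, 0.072, 0.061, 0.032, 0, 0, -0.672, 1, 0.072, 0.061, 0.032, 0, 0, -0.672, 1, 0.072, 0.061, 0.032, 0, 0, -0.672, 1, 0.072, 0.061, 0.032, 0, 0, -0.672, 1, 0.072, 0.061, 0.032, 0, 0, -0.672, 1, 0.072, 0.061, 0.032, 0, 0, -0.672, 1, 0.072, 0.061, 0.032, 0, 0, -0.672, 1, 0.072, 0.061, 0.032, 0, 0, -0.672, 1, 0.072, 0.061, 0.032, 0, 0, -0.672, 1],
)

```text
time_s: 1.82
tcp_pos: [0.4817, -0.18, 0.3401]
tcp_rot: [-0.0, 0.246, 0.969, 0.0]
force: [-0.2, -0.3, -0.3]
width: 0.085
grip_force: 0.0
```

Run:
```python
from h import *
to([.4824,-.178,.34],down(151.7))
o=robot.get_obs();w=robot.camera("wrist");Pw=P("wrist",o);np.save("Pw1.npy",Pw)
cv2.imwrite("pics/w1.png",w[...,::-1])
q=Pw@[.4824,-.178,.034,1];print("flask expected px",q[:2]/q[2])
cv2.imwrite("pics/w1b.png",cv2.resize(w[...,::-1],(768,576),interpolation=cv2.INTER_CUBIC))
```

```text
t 1.8167 pos [ 0.4817 -0.18    0.3401] az 151.4700377837935 q [-0.5138  0.2261 -0.2316  1.1137 -0.0001 -0.0159] w 0.08500480098901288 0.0 F [-0.1854 -0.2826 -0.3011]
shift [0.0007 0.0042 0.0003] turn [-0.     -0.0004 -0.0026] rows 0.05110356209877567 0.0324619252638375
flask expected px [259.8082 188.1808]
```

View pics/w1b.png

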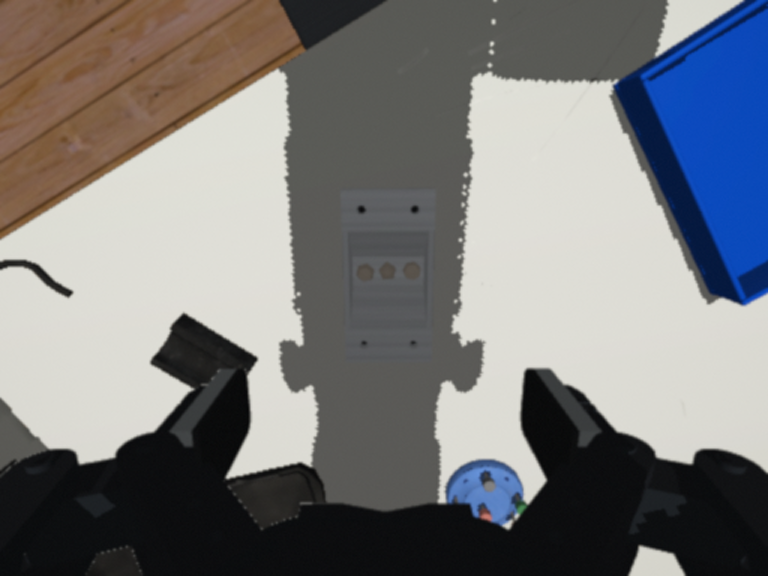

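The wrist view shows all four flask holes, at (361,209), (415,209), (363,343) and (414,343) on the 1.5x picture, with three lumps in the cavity. The bur stand is at (485,493), well clear. Next I'll refine the flask pose and check its height against the side view.

Run:
```python
from h import *
Pw=np.load("Pw1.npy");f=lambda p:(np.array(p)+.5)/1.5-.5
h=f([(361,209),(415,209),(414,343),(363,343)])
X=onz(Pw,h,.034);print(X,X.mean(0));v=X[0]+X[1]-X[2]-X[3];print("az",np.degrees(np.arctan2(v[1],v[0])),"len",np.linalg.norm(v)/2,np.linalg.norm(X[0]-X[1]))
g=lambda p:(np.array(p)+.5)/5-.5+[197,267]
d=P("side");sd=g([(98,60),(314,98),(296,164)])
D=onz(d,sd,.034);order=[np.argmin(np.linalg.norm(X-k,axis=1)) for k in D];print(order,tri(Pw,h[order],d,sd))
c=X.mean(0)
print("bur",onz(Pw,f([(485,493)]),.03), "bench edge",onz(Pw,f([(0,238),(300,50)]),0),"tray",onz(Pw,f([(614,88),(745,303)]),.032))
to([c[0],c[1],.178],down(np.degrees(np.arctan2(v[1],v[0]))))
```

```text
[[ 0.4346 -0.1717  0.034 ]
 [ 0.4499 -0.1436  0.034 ]
 [ 0.5251 -0.1835  0.034 ]
 [ 0.5095 -0.2123  0.034 ]] [ 0.4798 -0.1778  0.034 ]
az 151.7957809004668 len 0.08511274618214208 0.03201529959536692
[np.int64(1), np.int64(2), np.int64(3)] [[ 0.4511 -0.1436  0.0341]
 [ 0.5268 -0.1835  0.0331]
 [ 0.5114 -0.2123  0.0336]]
bur [[ 0.654  -0.1926  0.03  ]] bench edge [[ 0.3365 -0.3995  0.    ]
 [ 0.3354 -0.1606  0.    ]] tray [[ 0.444  -0.0154  0.032 ]
 [ 0.6016  0.0125  0.032 ]]
t 1.8667 pos [ 0.4817 -0.18    0.3402] az 151.3141038946039 q [-0.5139  0.226  -0.2316  1.1137 -0.0001 -0.0132] w 0.0853101288648984 0.0 F [ 0.531  -1.1174  0.8939]
shift [0.0054 0.0022 0.3244] turn [-0.0001 -0.0003 -0.0054] rows 3.889929740823016 0.06740377324013369
```

The height triangulates to 33–34 mm, as it should, and the flask centre is (0.480, -0.178). Now I'll descend and grip.

Request:
send_rows(
  series=[0.005, 0.002, 0.2, 0, 0, -0.005, 1, 0.005, 0.002, 0.2, 0, 0, -0.005, 1, 0.005, 0.002, 0.2, 0, 0, -0.005, 1, 0.005, 0.002, 0.324, 0, 0, -0.005, 1, 0.005, 0.002, 0.324, 0, 0, -0.005, 1, 0.005, 0.002, 0.324, 0, 0, -0.005, 1, 0.005, 0.002, 0.324, 0, 0, -0.005, -0.3, 0.005, 0.002, 0.324, 0, 0, -0.005, -1, 0.005, 0.002, 0.324, 0, 0, -0.005, -1, 0.005, 0.002, 0.324, 0, 0, -0.005, -1],
  squeeze=80,
)

```text
time_s: 2.7
tcp_pos: [0.4813, -0.1787, 0.1807]
tcp_rot: [0.002, 0.243, 0.97, -0.001]
force: [-0.6, -0.1, 4.5]
width: 0.0548
grip_force: 85.6
```

Request:
send_rows(
  series=[0, 0, 0, 0, 0, 0, -1, 0, 0, 0, 0, 0, 0, -1, 0, 0, 0, 0, 0, 0, -1, 0, 0, 0, 0, 0, 0, -1],
)

```text
time_s: 3.03
tcp_pos: [0.4813, -0.1787, 0.1807]
tcp_rot: [0.002, 0.243, 0.97, -0.001]
force: [0.0, 0.7, 6.8]
width: 0.0543
grip_force: 85.6
```

Gripped, at 54 mm width. Lifting.

Request:
send_rows(
  series=[0, 0, -0.08, 0, 0, 0, -1, 0, 0, -0.16, 0, 0, 0, -1, 0, 0, -0.24, 0, 0, 0, -1, 0, 0, -0.3, 0, 0, 0, -1, 0, 0, -0.3, 0, 0, 0, -1, 0, 0, -0.3, 0, 0, 0, -1],
)

```text
time_s: 3.53
tcp_pos: [0.4807, -0.1784, 0.331]
tcp_rot: [0.003, 0.243, 0.97, -0.001]
force: [0.1, -0.0, -4.0]
width: 0.0545
grip_force: 87.1
```

Run:
```python
from h import *
to([.4813,-.1787,.33],down(151.8))
import json
D=np.array([json.loads(l) for l in open("log.txt")]);print(D[:,:7+2])
```

```text
t 3.5333 pos [ 0.4807 -0.1784  0.331 ] az 151.83691811667816 q [-0.5119  0.226  -0.2551  1.084  -0.0001 -0.0204] w 0.05448831793168101 87.09442377090454 F [ 0.0857 -0.0428 -3.9988]
shift [-0.0014 -0.      0.002 ] turn [-0.0001  0.0036  0.0004] rows 0.029269036974510106 0.04560768522618701
[[-0.6032  0.1915 -0.235   1.1442 -0.0001  0.9457  0.4526 -0.2147  0.3562]
 [-0.5138  0.2261 -0.2316  1.1137 -0.0001 -0.0159  0.4817 -0.18    0.3401]
 [-0.5139  0.226  -0.2316  1.1137 -0.0001 -0.0132  0.4817 -0.18    0.3402]
 [-0.5119  0.226  -0.2551  1.084  -0.0001 -0.0204  0.4807 -0.1784  0.331 ]]
```

Run:
```python
from h import *
to([.53,.077,.36],down(180))
```

```text
t 3.5333 pos [ 0.4807 -0.1784  0.331 ] az 151.83691811667816 q [-0.5119  0.226  -0.2551  1.084  -0.0001 -0.0204] w 0.05448831793168101 87.09442377090454 F [ 0.0857 -0.0428 -3.9988]
shift [ 0.1538  0.4968 -0.059 ] turn [-0.001   0.0035 -0.3129] rows 6.275338513946723 3.933651861257911
```

Request:
send_rows(
  series=[0.02, 0.06, -0.03, 0, 0, -0.04, -1, 0.04, 0.13, -0.06, 0, 0, -0.08, -1, 0.07, 0.21, -0.06, 0, 0, -0.13, -1, 0.09, 0.29, -0.06, 0, 0, -0.18, -1, 0.11, 0.37, -0.06, 0, 0, -0.23, -1, 0.14, 0.44, -0.06, 0, 0, -0.28, -1, 0.154, 0.48, -0.06, 0, 0, -0.313, -1, 0.154, 0.497, -0.06, 0, 0, -0.313, -1, 0.154, 0.497, -0.06, 0, 0, -0.313, -1, 0.154, 0.497, -0.06, 0, 0, -0.313, -1],
)

```text
time_s: 4.37
tcp_pos: [0.5291, 0.0772, 0.357]
tcp_rot: [-0.001, 0.0, 1.0, -0.0]
force: [0.7, 0.2, -2.9]
width: 0.0547
grip_force: 87.3
```

Run:
```python
from h import *
to([.535-.155*np.sin(np.radians(30)),.077,.22+.155*np.cos(np.radians(30))],down(180,-30))
to([.535-.155*np.sin(np.radians(30)),.077,.22+.155*np.cos(np.radians(30))],down(180,30))
```

```text
t 4.3667 pos [0.5291 0.0772 0.357 ] az 179.99530901657167 q [-0.005   0.2559 -0.1499  1.1677 -0.0008 -0.0049] w 0.0547216182352581 87.27442502975464 F [ 0.6968  0.1625 -2.8808]
shift [ 0.1432 -0.0005  0.0058] turn [-0.0005 -0.335   0.0001] rows 1.7189385744456231 4.2110815968380955
t 4.3667 pos [0.5291 0.0772 0.357 ] az 179.99530901657167 q [-0.005   0.2559 -0.1499  1.1677 -0.0008 -0.0049] w 0.0547216182352581 87.27442502975464 F [ 0.6968  0.1625 -2.8808]
shift [ 0.1432 -0.0005  0.0058] turn [-0.0005  0.3317 -0.0002] rows 1.7189385744456231 4.1688169046997645
```

Request:
send_rows(
  series=[0.05, 0, 0.002, 0, -0.08, 0, -1, 0.08, 0, 0.004, 0, -0.16, 0, -1, 0.11, 0, 0.006, 0, -0.24, 0, -1, 0.143, 0, 0.006, 0, -0.333, 0, -1, 0.143, 0, 0.006, 0, -0.333, 0, -1, 0.143, 0, 0.006, 0, -0.333, 0, -1],
)

```text
time_s: 4.87
tcp_pos: [0.4543, 0.0759, 0.353]
tcp_rot: [0.257, 0.001, 0.966, -0.001]
force: [-0.3, -0.2, -2.4]
width: 0.0547
grip_force: 87.2
```

Run:
```python
from h import *
to([.38,.077,.22],down(180,-90))
import json
D=[json.loads(l) for l in open("log.txt")]+[[-1.3646,.314,.045,1.3036,0,1.4312,.1948,-.5408,.4038,-.0009,.9851,.172,0]]
D=np.array(D)
def model(p,q):
    h,L1,L2,c,d5,d6,off=p
    a=q[1]-q[2];t=a+q[3]
    r=c+L1*np.sin(q[1])+L2*np.cos(a)+d5*np.sin(t)+d6*np.cos(t)
    z=h+L1*np.cos(q[1])-L2*np.sin(a)+d5*np.cos(t)-d6*np.sin(t)
    return np.array([r*np.cos(q[0])-off*np.sin(q[0]),r*np.sin(q[0])+off*np.cos(q[0]),z])
from scipy.optimize import least_squares
F=lambda p:np.concatenate([(model(p,d[:6])-d[6:9])/.0005 for d in D]+[(np.array(p)-[.3,.4,.35,0,.1,.15,.08])*.1])
s=least_squares(F,[.3,.4,.35,0,.1,.1,.08]);print(s.x,np.abs(s.fun[:-7]).max()*.5,"mm")
p=s.x
lo=np.array([-.86,-1.03,-2.2]);hi=np.array([1.69,1.26,2.34])
for z in(.15,.18,.2,.24):
  for tilt in(90,100,110):
    t=np.pi/2-np.radians(tilt);pos=np.array([.535-.155*np.sin(np.radians(tilt)),.077,z+.155*np.cos(np.radians(tilt))])
    def G(v): q=[v[0],v[1],v[2],t-v[1]+v[2],0,0];return model(p,q)-pos
    k=least_squares(G,[0,.0,-.6],bounds=([-2,-.86,-1.03],[2,1.69,1.26]))
    v=k.x;a=v[1]-v[2];print(z,tilt,v,t-a,"err",np.abs(k.fun).max(),"wrist r,z",p[3]+p[1]*np.sin(v[1])+p[2]*np.cos(a),p[0]+p[1]*np.cos(v[1])-p[2]*np.sin(a))
```

```text
t 4.8667 pos [0.4543 0.0759 0.353 ] az 179.83372585970105 q [-0.0098 -0.1135 -0.6547  0.51    0.0029 -0.006 ] w 0.05465902789588885 87.15831756591797 F [-0.2845 -0.1986 -2.4364]
shift [0.2611 0.0018 0.1571] turn [-0.002  -0.6693 -0.0008] rows 3.6535845408033296 8.412542067482102
[0.3242 0.4289 0.4132 0.029  0.0117 0.2193 0.08  ] 3.3407864926600084 mm
0.15 90 [-0.0079  1.2963 -1.0249] -2.321226282003415 err 1.1817103885980451e-06 wrist r,z 0.1601208564444433 0.13828273086284193
0.15 100 [-0.0079  1.4637 -0.8772] -2.515383273645285 err 9.181544413650045e-14 wrist r,z 0.16784412649289104 0.07347253888225036
0.15 110 [-0.0077  1.5744 -0.7125] -2.6359699628506217 err 9.028916087006067e-10 wrist r,z 0.1867126304257848 0.010986414275279854
0.18 90 [-0.0005  1.2073 -1.03  ] -2.2372788175196154 err 0.01632128487545728 wrist r,z 0.17448166884033794 0.15196262769777324
0.18 100 [-0.0079  1.3812 -0.9422] -2.4978989950773896 err 6.902468235869819e-09 wrist r,z 0.16784413111854452 0.10347254578462678
0.18 110 [-0.0077  1.5024 -0.7813] -2.6327624321668726 err 1.7014167852380524e-13 wrist r,z 0.1867126297020169 0.04098641337255837
0.2 90 [ 0.0051  1.1374 -1.03  ] -2.1674201155660784 err 0.025748410403151872 wrist r,z 0.18615034886905268 0.16253550217007867
0.2 100 [-0.0079  1.321  -0.9839] -2.4794246444241974 err 2.4098841810982208e-09 wrist r,z 0.16784412789263103 0.12347254129204266
0.2 110 [-0.0077  1.4514 -0.8258] -2.626223208354471 err 6.203858815556629e-09 wrist r,z 0.18671263384977727 0.060986419576247064
0.24 90 [ 0.0164  0.9629 -1.03  ] -1.9928531792589363 err 0.04972913229453174 wrist r,z 0.21184296827241303 0.19228146360666531
0.24 100 [-0.0034  1.1949 -1.03  ] -2.3994563621922484 err 0.009699711192288824 wrist r,z 0.17659874072183906 0.15377282768986972
0.24 110 [-0.0077  1.3403 -0.9107] -2.6001477876545835 err 1.009664574169733e-10 wrist r,z 0.186712629754563 0.1009864134733548
```

```bash
cat > k.py <<'E'
from h import *
import json
from scipy.optimize import least_squares
D=np.array([json.loads(l) for l in open("log.txt")]+[[-1.3646,.314,.045,1.3036,0,1.4312,.1948,-.5408,.4038,-.0009,.9851,.172,0]])
def model(p,q):
    h,L1,A,B,c,d5,d6,off=p
    a=q[1]-q[2];t=a+q[3]
    r=c+L1*np.sin(q[1])+A*np.cos(a)+B*np.sin(a)+d5*np.sin(t)+d6*np.cos(t)
    z=h+L1*np.cos(q[1])-A*np.sin(a)+B*np.cos(a)+d5*np.cos(t)-d6*np.sin(t)
    return np.array([r*np.cos(q[0])-off*np.sin(q[0]),r*np.sin(q[0])+off*np.cos(q[0]),z])
def fit(B):
    F=lambda p:np.concatenate([(model(p,d[:6])-d[6:9])/.0005 for d in D]+[(np.array(p)-[.2,.4,.35*(1-B),.35*B,0,.1,.1,.08])*.2])
    s=least_squares(F,[.2,.4,.35*(1-B),.35*B,0,.1,.1,.08]);return s.x,np.abs(s.fun[:-8]).max()*.5
E
python3 - <<'E'
from k import *
for B in (0,1):print(fit(B))
print(D[:,:9])
E
```

```text
(array([ 0.2331,  0.5185,  0.4094,  0.0555,  0.0001, -0.    ,  0.2672,
        0.08  ]), np.float64(0.3591041394373634))
(array([ 0.2331,  0.5185,  0.4094,  0.0555,  0.0001, -0.    ,  0.2672,
        0.08  ]), np.float64(0.3591041360657965))
[[-0.6032  0.1915 -0.235   1.1442 -0.0001  0.9457  0.4526 -0.2147  0.3562]
 [-0.5138  0.2261 -0.2316  1.1137 -0.0001 -0.0159  0.4817 -0.18    0.3401]
 [-0.5139  0.226  -0.2316  1.1137 -0.0001 -0.0132  0.4817 -0.18    0.3402]
 [-0.5119  0.226  -0.2551  1.084  -0.0001 -0.0204  0.4807 -0.1784  0.331 ]
 [-0.5119  0.226  -0.2551  1.084  -0.0001 -0.0204  0.4807 -0.1784  0.331 ]
 [-0.005   0.2559 -0.1499  1.1677 -0.0008 -0.0049  0.5291  0.0772  0.357 ]
 [-0.005   0.2559 -0.1499  1.1677 -0.0008 -0.0049  0.5291  0.0772  0.357 ]
 [-0.0098 -0.1135 -0.6547  0.51    0.0029 -0.006   0.4543  0.0759  0.353 ]
 [-1.3646  0.314   0.045   1.3036  0.      1.4312  0.1948 -0.5408  0.4038]]
```

The arm model now fits to 0.4 mm. Pointing the tool straight outward over the tray would fold the elbow past its range, so I'll tip sideways using joint 5. First I'll check feasible paths.

```bash
cat >> k.py <<'E'
p0=fit(0)[0]
LO=np.array([-2.76,-.86,-1.03,-2.2,-1.47,-3.14]);HI=np.array([2.76,1.69,1.26,2.34,1.5,3.14])
def fk(q,e1,s5=1,off_after=False):
    h,L1,A,B,c,d5,d6,off=p0
    a=q[1]-q[2];t=a+q[3]
    w=np.array([L1*np.sin(q[1])+A*np.cos(a)+B*np.sin(a),off,h+L1*np.cos(q[1])-A*np.sin(a)+B*np.cos(a)])
    Rt=R.from_euler('y',t);R5=Rt*R.from_euler('z',s5*q[4])
    pos=w+Rt.apply([e1,0,0])+R5.apply([d6-e1,0,0])
    Z=R.from_euler('z',q[0]);M=R.from_matrix(np.array([[0,0,1],[0,1,0],[-1,0,0.]]))
    return Z.apply(pos),Z*R5*M*R.from_euler('z',q[5])
def ik(pos,Rt,q0,e1):
    f=lambda q:np.concatenate([(fk(q,e1)[0]-pos)*5,(fk(q,e1)[1].inv()*Rt).as_rotvec()])
    s=least_squares(f,np.clip(q0,LO+1e-3,HI-1e-3),bounds=(LO,HI));return s.x,np.abs(s.fun).max()
E
python3 - <<'E'
from k import *
print([fk(D[-2][:6],.1)[0]-D[-2][6:9]],(fk(D[-2][:6],.1)[1].inv()*R.from_matrix(rot(D[-2][9:]))).magnitude())
for name,az,sg in(("A",250,-1),("A2",235,-1),("B",70,1),("C",110,-1),("C2",125,-1),("D",-70,1)):
  for e1 in(0,.11):
    q=np.array([0,.25,-.15,1.17,0,np.radians((-az+180+180)%360-180)]);print(name,e1)
    for tl in(0,20,40,60,80,90,100):
        Rt=down(az,sg*tl);g=np.array([.52,.077,.17]);pos=g-Rt.apply([0,0,.155])
        q,e=ik(pos,Rt,q,e1)
        if tl in(0,40,80,100) or e>.01:print(tl,q,round(e,4))
E
```

```text
[array([-0.0001,  0.0001,  0.    ])] 2.220579717714927e-16
A 0
0 [-0.0058  0.2568 -0.23    1.084  -0.     -1.2275] 0.0
40 [-0.5686  0.2377 -0.5277  0.9861  0.6782 -1.8543] 0.0
80 [-0.8567  0.7032 -0.633   1.4574  1.0365 -2.839 ] 0.0
100 [-0.8654  0.9388 -0.6025  1.6854  1.0516 -3.14  ] 0.1323
A 0.11
0 [-0.0058  0.2568 -0.23    1.084  -0.     -1.2275] 0.0
40 [-0.4153  0.2222 -0.4738  0.9303  0.6963 -1.6572] 0.0
80 [-0.6449  0.6969 -0.4466  1.4542  1.2286 -2.6238] 0.0
100 [-0.6512  0.9756 -0.3843  1.8325  1.2654 -3.14  ] 0.1593
A2 0
0 [-0.0058  0.2568 -0.23    1.084  -0.     -0.9657] 0.0
40 [-0.5849  0.1136 -0.6859  0.7495  0.6978 -1.537 ] 0.0
80 [-0.9616  0.635  -0.9012  1.1313  1.1807 -2.6984] 0.0
100 [-0.9738  0.9154 -0.8702  1.4168  1.2055 -3.14  ] 0.1528
A2 0.11
0 [-0.0058  0.2568 -0.23    1.084  -0.     -0.9657] 0.0
40 [-0.407   0.0889 -0.642   0.6716  0.6809 -1.3072] 0.0
80 [-0.6798  0.4656 -0.7775  0.7     1.3833 -1.9491] 0.0
100 [-0.6866  0.9182 -0.6051  1.63    1.4942 -3.14  ] 0.1736
B 0
0 [-0.0058  0.2568 -0.23    1.084  -0.      1.9141] 0.0
40 [-0.5686  0.2377 -0.5277  0.98
[... 1151 characters left out ...]
 0.3671  0.1873 -0.5251  0.6586 -0.6736  1.2569] 0.0
80 [ 0.5945  0.4974 -0.6715  0.3091 -1.3955  1.4766] 0.0
90 [ 0.5887  0.8342 -0.9639 -1.7979 -1.47    0.0002] 0.0787
100 [ 0.5848  1.0013 -0.9078 -2.2    -1.47   -0.2967] 0.1454
D 0
0 [-0.0058  0.2568 -0.23    1.084  -0.     -1.9256] 0.0
40 [ 0.5123  0.3697 -0.3357  1.0009 -0.687  -1.359 ] 0.0
80 [ 0.7579  0.8063 -0.3331  1.5847 -1.1282 -0.3812] 0.0
100 [ 0.7579  1.0645 -0.2892  2.2053 -1.1282  0.3812] 0.0
D 0.11
0 [-0.0058  0.2568 -0.23    1.084  -0.     -1.9256] 0.0
40 [ 0.3785  0.3184 -0.3396  0.9375 -0.6978 -1.5324] 0.0
80 [ 0.5777  0.7753 -0.2142  1.4909 -1.2841 -0.641 ] 0.0
100 [ 0.5815  1.1443 -0.1242  2.34   -1.2922  0.4539] 0.0504
```

```bash
cat >> h.py <<'E'
def tog(g,Rt): to(np.array(g)-Rt.apply([0,0,.155]),Rt)
E
python3 - <<'E'
from h import *
tog([.52,.09,.2],down(120))
E
```

```text
t 4.8667 pos [0.4543 0.0759 0.353 ] az 179.83372585970105 q [-0.0098 -0.1135 -0.6547  0.51    0.0029 -0.006 ] w 0.05465902789588885 87.15831756591797 F [-0.2845 -0.1986 -2.4364]
shift [-0.1159  0.0285  0.0617] turn [0.1722 0.3    0.6492] rows 1.6114775477582577 9.246181282899373
```

Request:
send_rows(
  series=[-0.06, 0.014, 0.03, 0.06, 0.1, 0.216, -1, -0.116, 0.028, 0.062, 0.115, 0.2, 0.433, -1, -0.116, 0.028, 0.062, 0.172, 0.3, 0.649, -1, -0.116, 0.028, 0.062, 0.172, 0.3, 0.649, -1, -0.116, 0.028, 0.062, 0.172, 0.3, 0.649, -1, -0.116, 0.028, 0.062, 0.172, 0.3, 0.649, -1, -0.116, 0.028, 0.062, 0.172, 0.3, 0.649, -1, -0.116, 0.028, 0.062, 0.172, 0.3, 0.649, -1, -0.116, 0.028, 0.062, 0.172, 0.3, 0.649, -1, -0.116, 0.028, 0.062, 0.172, 0.3, 0.649, -1],
)

```text
time_s: 5.7
tcp_pos: [0.5254, 0.0898, 0.3573]
tcp_rot: [-0.0, 0.501, 0.865, 0.001]
force: [0.2, 0.1, -3.2]
width: 0.0546
grip_force: 87.4
```

Run:
```python
from h import *
tog([.52,.1,.2],down(70))
```

```text
t 5.7 pos [0.5254 0.0898 0.3573] az 119.83396991118377 q [ 0.0184  0.251  -0.1555  1.1639  0.0011  1.0685] w 0.054551377122618955 87.4107313156128 F [ 0.2432  0.1392 -3.1589]
shift [0.0231 0.0007 0.0046] turn [ 0.0003 -0.0007  0.5537] rows 0.2822503917546771 6.960054793331816
```

Request:
send_rows(
  series=[0.023, 0, 0.005, 0, 0, 0.554, -1, 0.023, 0, 0.005, 0, 0, 0.554, -1, 0.023, 0, 0.005, 0, 0, 0.554, -1, 0.023, 0, 0.005, 0, 0, 0.554, -1, 0.023, 0, 0.005, 0, 0, 0.554, -1, 0.023, 0, 0.005, 0, 0, 0.554, -1, 0.023, 0, 0.005, 0, 0, 0.554, -1, 0.023, 0, 0.005, 0, 0, 0.554, -1],
)

```text
time_s: 6.37
tcp_pos: [0.5188, 0.1004, 0.3552]
tcp_rot: [0.001, 0.818, 0.575, 0.002]
force: [-0.5, -1.3, -3.0]
width: 0.0547
grip_force: 87.4
```

Run:
```python
from h import *
for t in(12,24,36,48):tog([.52,.1,.2],down(70,t))
```

```text
t 6.3667 pos [0.5188 0.1004 0.3552] az 70.19376499969418 q [ 0.0393  0.2412 -0.1738  1.1508 -0.0003  1.9558] w 0.054679485095857065 87.44737029075623 F [-0.4937 -1.3105 -3.0013]
shift [-0.0645  0.0023  0.007 ] turn [0.0028 0.1323 0.0025] rows 0.7782687440087177 1.6637692240830952
t 6.3667 pos [0.5188 0.1004 0.3552] az 70.19376499969418 q [ 0.0393  0.2412 -0.1738  1.1508 -0.0003  1.9558] w 0.054679485095857065 87.44737029075623 F [-0.4937 -1.3105 -3.0013]
shift [-0.1262  0.002   0.027 ] turn [0.0025 0.2656 0.0028] rows 1.546969556459353 3.3394143021124587
t 6.3667 pos [0.5188 0.1004 0.3552] az 70.19376499969418 q [ 0.0393  0.2412 -0.1738  1.1508 -0.0003  1.9558] w 0.054679485095857065 87.44737029075623 F [-0.4937 -1.3105 -3.0013]
shift [-0.1823  0.0016  0.0593] turn [0.0023 0.399  0.003 ] rows 2.2989256032570826 5.015280014742718
t 6.3667 pos [0.5188 0.1004 0.3552] az 70.19376499969418 q [ 0.0393  0.2412 -0.1738  1.1508 -0.0003  1.9558] w 0.054679485095857065 87.44737029075623 F [-0.4937 -1.3105 -3.0013]
shift [-0.2306  0.0013  0.1026] turn [0.002  0.5323 0.0033] rows 3.0257466458438835 6.691200557707175
```

Request:
send_rows(
  series=[-0.033, 0, 0.002, 0, 0.066, 0, -1, -0.064, 0.002, 0.007, 0, 0.132, 0, -1, -0.096, 0.002, 0.016, 0, 0.199, 0, -1, -0.126, 0.002, 0.027, 0, 0.266, 0, -1, -0.155, 0.002, 0.042, 0, 0.332, 0, -1, -0.182, 0.002, 0.059, 0, 0.399, 0, -1, -0.207, 0.002, 0.08, 0, 0.466, 0, -1, -0.231, 0.001, 0.103, 0, 0.532, 0, -1, -0.231, 0.001, 0.103, 0, 0.532, 0, -1, -0.231, 0.001, 0.103, 0, 0.532, 0, -1],
)

```text
time_s: 7.2
tcp_pos: [0.4798, -0.009, 0.3025]
tcp_rot: [-0.232, 0.747, 0.527, 0.332]
force: [0.3, -0.7, -2.0]
width: 0.0545
grip_force: 87.5
```

Run:
```python
from h import *
for t in(60,72,84,96):tog([.52,.1,.2],down(70,t))
o=robot.get_obs()
# q5 geometry: recover e1 and predict end
from k import *
M=rot(o["tcp_rot"])
for e1 in(0,.05,.1,.15):print(e1,fk(o["q"],e1)[0]-o["tcp_pos"],(fk(o["q"],e1)[1].inv()*R.from_matrix(M)).magnitude())
```

```text
t 7.2 pos [ 0.4798 -0.009   0.3025] az 70.52025713908519 q [-0.3895  0.2015 -0.4754  0.9404  0.8331  1.5031] w 0.05449096717444596 87.52129912376404 F [ 0.321  -0.7025 -2.0059]
shift [-0.0613  0.0005  0.0069] turn [-0.0013  0.1357  0.0038] rows 0.7395732508056649 1.7062458765092867
t 7.2 pos [ 0.4798 -0.009   0.3025] az 70.52025713908519 q [-0.3895  0.2015 -0.4754  0.9404  0.8331  1.5031] w 0.05449096717444596 87.52129912376404 F [ 0.321  -0.7025 -2.0059]
shift [-0.1229  0.0002  0.0272] turn [-0.0016  0.269   0.0036] rows 1.5085973277639029 3.3818583776673288
t 7.2 pos [ 0.4798 -0.009   0.3025] az 70.52025713908519 q [-0.3895  0.2015 -0.4754  0.9404  0.8331  1.5031] w 0.05449096717444596 87.52129912376404 F [ 0.321  -0.7025 -2.0059]
shift [-0.1789 -0.0001  0.0598] turn [-0.002   0.4023  0.0035] rows 2.2611194536723302 5.057711022579121
t 7.2 pos [ 0.4798 -0.009   0.3025] az 70.52025713908519 q [-0.3895  0.2015 -0.4754  0.9404  0.8331  1.5031] w 0.05449096717444596 87.52129912376404 F [ 0.321  -0.7025 -2.0059]
shift [-0.2269 -0.0004  0.1033] turn [-0.0024  0.5357  0.0033] rows 2.988874852875746 6.733624482911914
0 [-0.1324  0.1208  0.0556] 2.0955000055363631e-16
0.05 [-0.1472  0.0869  0.0393] 2.0955000055363631e-16
0.1 [-0.1619  0.0529  0.0229] 2.0955000055363631e-16
0.15 [-0.1767  0.019   0.0066] 2.0955000055363631e-16
```

```bash
sed -i 's/^def model/D=D[abs(D[:,4])<.004]\ndef model/' k.py
python3 - <<'E'
from k import *
o=robot.get_obs()
for e1 in(0,.05,.1,.15):print(e1,fk(o["q"],e1)[0]-o["tcp_pos"])
e1=.1012
q=o["q"]
for az,z in((70,.2),(60,.2),(70,.22)):
  q=o["q"]
  for t in(60,72,84,90,96,100):
    Rt=down(az,t);g=np.array([.52,.1,z]);q,e=ik(g-Rt.apply([0,0,.155]),Rt,q,e1);a=q[1]-q[2];print(az,z,t,q,round(e,4),"wristz",p0[0]+p0[1]*np.cos(q[1])-p0[2]*np.sin(a)+p0[3]*np.cos(a))
E
```

```text
0 [0.0414 0.0954 0.0459]
0.05 [0.0266 0.0614 0.0296]
0.1 [0.0119 0.0275 0.0132]
0.15 [-0.0029 -0.0064 -0.0031]
70 0.2 60 [-0.5397  0.323  -0.5181  1.0468  1.0166  1.2024] 0.0 wristz 0.45666888580773485
70 0.2 72 [-0.5992  0.4815 -0.5127  1.2275  1.1718  0.88  ] 0.0 wristz 0.3797063767568846
70 0.2 84 [-0.6292  0.7081 -0.4723  1.5979  1.2722  0.3485] 0.0 wristz 0.2695209276053159
70 0.2 90 [-0.6329  0.8408 -0.4545  1.8463  1.2869  0.    ] 0.0 wristz 0.20000000002884674
70 0.2 96 [-0.6292  0.9688 -0.4496  2.0865  1.2722 -0.3485] 0.0 wristz 0.13047907239614207
70 0.2 100 [-0.6225  1.0455 -0.4514  2.2232  1.2476 -0.5544] 0.0 wristz 0.08892300449590156
60 0.2 60 [-0.5523  0.1935 -0.6872  0.7397  1.0465  1.5135] 0.0 wristz 0.4615911820148066
60 0.2 72 [-0.621   0.3349 -0.7118  0.815   1.2424  1.2645] 0.0 wristz 0.39615358758463537
60 0.2 84 [-0.6562  0.585  -0.6535  1.2316  1.402   0.6646] 0.0 wristz 0.2965277161949822
60 0.2 90 [-0.6606  0.7994 -0.6052  1.737   1.4337 -0.    ] 0.0 wristz 0.1999999999034386
60 0.2 96 [-0.6562  0.9961 -0.6194  2.1977  1.402  -0.6646] 0.0 wristz 0.1034722838550007
60 0.2 100 [-0.6507  1.0771 -0.6285  2.34    1.3565 -0.8939] 0.0066 wristz 0.06564755245264488
70 0.22 60 [-0.5397  0.2969 -0.4947  1.0963  1.0166  1.2024] 0.0 wristz 0.47666888583723377
70 0.22 72 [-0.5992  0.4508 -0.4971  1.2739  1.1718  0.88  ] 0.0 wristz 0.3997063767568846
70 0.22 84 [-0.6292  0.6731 -0.4677  1.6374  1.2722  0.3485] 0.0 wristz 0.28952092760525944
70 0.22 90 [-0.6329  0.8039 -0.4568  1.881   1.2869  0.    ] 0.0 wristz 0.22000000001257394
70 0.22 96 [-0.6292  0.93   -0.4587  2.1162  1.2722 -0.3485] 0.0 wristz 0.15047907240045647
70 0.22 100 [-0.6225  1.0058 -0.4646  2.2497  1.2476 -0.5544] 0.0 wristz 0.10892300449590077
```

Run:
```python
from k import *
o=robot.get_obs();e1=.1406
for az in(70,80):
  q=o["q"]
  for t in(60,72,84,90,96):
    Rt=down(az,t);g=np.array([.52,.1,.2]);q,e=ik(g-Rt.apply([0,0,.155]),Rt,q,e1);a=q[1]-q[2];print(az,t,q,round(e,4),"wristz",p0[0]+p0[1]*np.cos(q[1])-p0[2]*np.sin(a)+p0[3]*np.cos(a))
```

```text
70 60 [-0.4644  0.2891 -0.5     0.9785  1.0358  1.3431] 0.0 wristz 0.47870371118716626
70 72 [-0.5173  0.4354 -0.4818  1.1296  1.2157  1.0682] 0.0 wristz 0.41200348658456226
70 84 [-0.5443  0.6915 -0.3933  1.5601  1.3496  0.4864] 0.0 wristz 0.2964281273600249
70 90 [-0.5476  0.8725 -0.3529  1.9161  1.3722 -0.    ] 0.0 wristz 0.1999999999999725
70 96 [-0.5443  1.0359 -0.3626  2.2397  1.3496 -0.4864] 0.0 wristz 0.10357187619840236
80 60 [-0.447   0.4228 -0.3251  1.259   0.9865  1.0613] 0.0 wristz 0.4682560232144824
80 72 [-0.4934  0.5842 -0.2868  1.4673  1.1269  0.7523] 0.0 wristz 0.3882073920692072
80 84 [-0.5168  0.8013 -0.2287  1.8081  1.2135  0.2854] 0.0 wristz 0.2714578176191812
80 90 [-0.5197  0.9212 -0.2096  2.0108  1.2256  0.    ] 0.0 wristz 0.19999999999975762
80 96 [-0.5168  1.0347 -0.2065  2.2038  1.2135 -0.2854] 0.0 wristz 0.12854218238138546
```

Request:
send_rows(
  series=[-0.031, 0, 0.002, -0.001, 0.068, 0.004, -1, -0.061, 0, 0.007, -0.001, 0.136, 0.004, -1, -0.093, 0, 0.016, -0.001, 0.202, 0.004, -1, -0.123, 0, 0.027, -0.001, 0.269, 0.004, -1, -0.151, 0, 0.042, -0.002, 0.336, 0.004, -1, -0.179, 0, 0.06, -0.002, 0.402, 0.004, -1, -0.195, 0, 0.074, -0.002, 0.447, 0.004, -1, -0.195, 0, 0.074, -0.002, 0.447, 0.004, -1, -0.195, 0, 0.074, -0.002, 0.447, 0.004, -1, -0.195, 0, 0.074, -0.002, 0.447, 0.004, -1],
)

```text
time_s: 8.03
tcp_pos: [0.4684, -0.0432, 0.2033]
tcp_rot: [-0.402, 0.588, 0.411, 0.569]
force: [-0.1, 0.3, -3.6]
width: 0.0545
grip_force: 87.8
```

Run:
```python
from h import *
tog([.52,.1,.2],down(70,88))
s=robot.camera("scene")[...,::-1];d=robot.camera("side")[...,::-1]
a=cv2.resize(s[150:290,180:367],(400,300),interpolation=cv2.INTER_CUBIC)
b=cv2.resize(d[120:270,130:330],(400,300),interpolation=cv2.INTER_CUBIC)
cv2.imwrite("pics/tip1.png",np.hstack([a,b]))
```

```text
t 8.0333 pos [ 0.4684 -0.0432  0.2033] az 60.665031263221906 q [-0.5413  0.8231 -0.3579  1.8105  1.3726  0.1522] w 0.05452616630955335 87.81102776527405 F [-0.1231  0.2766 -3.6184]
shift [ 0.0041 -0.0011 -0.0055] turn [-0.0024 -0.0035 -0.0031] rows 0.08335284962911024 0.06575696058950112
```

View pics/tip1.png

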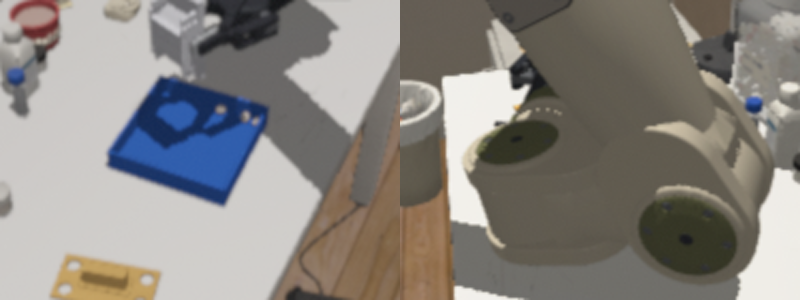

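The flask is tipped and the lumps appear inside the tray, near crop positions (222,110), (245,116) and (257,118). I'll zoom in to make sure.

Run:
```python
from h import *
s=robot.camera("scene")[...,::-1];print(robot.get_obs()["time_s"])
cv2.imwrite("pics/tip2.png",cv2.resize(s[170:250,228:328],(800,640),interpolation=cv2.INTER_CUBIC)[:600])
def f(p):return (np.array(p)+.5)/2.139-.5+[180,150]
print(onz(P("scene"),f([(222,110),(245,116),(257,118)]),.012))
```

```text
8.1833
[[0.5043 0.0183 0.012 ]
 [0.472  0.0145 0.012 ]
 [0.4562 0.0106 0.012 ]]
```

View pics/tip2.png

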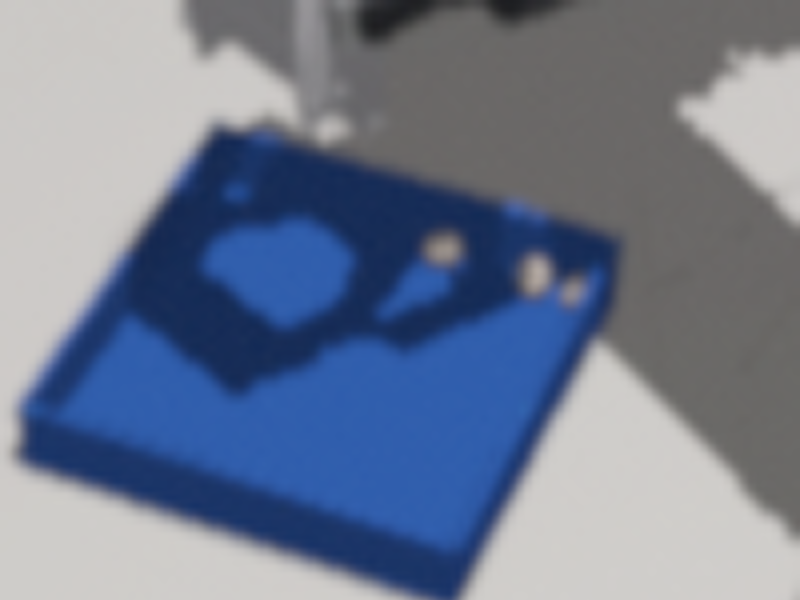

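All three lumps lie on the tray floor, at (443,248), (535,272) and (573,290) in the enlarged crop. They are more than 10 mm inside the limits. Next I'll untilt.

Run:
```python
from h import *
for t in(70,52,34,16):tog([.52,.1,.2],down(70,t))
```

```text
t 8.1833 pos [ 0.468  -0.0429  0.2062] az 74.17839272971614 q [-0.5412  0.8121 -0.3606  1.8007  1.3722  0.1627] w 0.05433678131387835 87.81302690505981 F [-0.6124  0.1095 -3.3217]
shift [0.094  0.0003 0.0098] turn [-0.0021 -0.2012  0.0019] rows 1.1326101510097604 2.529206594088173
t 8.1833 pos [ 0.468  -0.0429  0.2062] az 74.17839272971614 q [-0.5412  0.8121 -0.3606  1.8007  1.3722  0.1627] w 0.05433678131387835 87.81302690505981 F [-0.6124  0.1095 -3.3217]
shift [0.1803 0.0006 0.054 ] turn [-0.0018 -0.4012  0.0022] rows 2.2565503218606464 5.043047584118245
t 8.1833 pos [ 0.468  -0.0429  0.2062] az 74.17839272971614 q [-0.5412  0.8121 -0.3606  1.8007  1.3722  0.1627] w 0.05433678131387835 87.81302690505981 F [-0.6124  0.1095 -3.3217]
shift [0.2487 0.001  0.1227] turn [-0.0015 -0.6012  0.0025] rows 3.325610082724772 7.556970644971998
t 8.1833 pos [ 0.468  -0.0429  0.2062] az 74.17839272971614 q [-0.5412  0.8121 -0.3606  1.8007  1.3722  0.1627] w 0.05433678131387835 87.81302690505981 F [-0.6124  0.1095 -3.3217]
shift [0.2926 0.0015 0.2092] turn [-0.0011 -0.8012  0.0028] rows 4.312961687250432 10.070914261746475
```

Request:
send_rows(
  series=[0.05, 0, 0.004, -0.002, -0.1, 0.002, -1, 0.094, 0, 0.01, -0.002, -0.201, 0.002, -1, 0.135, 0, 0.028, -0.002, -0.27, 0.002, -1, 0.15, 0, 0.036, -0.002, -0.33, 0.002, -1, 0.18, 0, 0.054, -0.002, -0.401, 0.002, -1, 0.205, 0, 0.075, -0.002, -0.47, 0.002, -1, 0.23, 0, 0.1, -0.002, -0.54, 0.002, -1, 0.249, 0, 0.123, -0.002, -0.601, 0.002, -1, 0.272, 0, 0.166, -0.002, -0.7, 0.002, -1, 0.293, 0, 0.209, -0.001, -0.78, 0.002, -1],
)

```text
time_s: 9.02
tcp_pos: [0.5041, 0.06, 0.3541]
tcp_rot: [-0.191, 0.771, 0.542, 0.276]
force: [-0.2, 0.5, -3.3]
width: 0.0543
grip_force: 87.5
```

Run:
```python
from h import *
to([.48,-.178,.33],down(125))
to([.48,-.178,.33],down(151.8))
```

```text
t 9.0167 pos [0.5041 0.06   0.3541] az 70.27442378074208 q [-0.2006  0.135  -0.3849  0.9285  0.6748  1.7592] w 0.05433989692687909 87.4961507320404 F [-0.2439  0.5013 -3.2914]
shift [-0.3903  0.1165 -0.2555] turn [ 0.2106 -0.4    -0.5845] rows 5.765069851102859 9.288072685359536
t 9.0167 pos [0.5041 0.06   0.3541] az 70.27442378074208 q [-0.2006  0.135  -0.3849  0.9285  0.6748  1.7592] w 0.05433989692687909 87.4961507320404 F [-0.2439  0.5013 -3.2914]
shift [-0.3903  0.1165 -0.2555] turn [ 0.3115 -0.3563 -0.8688] rows 5.765069851102859 12.436103397281116
```

Request:
send_rows(
  series=[-0.39, 0.116, -0.256, 0.21, -0.4, -0.585, -1, -0.39, 0.116, -0.256, 0.21, -0.4, -0.585, -1, -0.39, 0.116, -0.256, 0.21, -0.4, -0.585, -1, -0.39, 0.116, -0.256, 0.21, -0.4, -0.585, -1, -0.39, 0.116, -0.256, 0.21, -0.4, -0.585, -1, -0.39, 0.116, -0.256, 0.21, -0.4, -0.585, -1, -0.39, 0.116, -0.256, 0.21, -0.4, -0.585, -1, -0.39, 0.116, -0.256, 0.21, -0.4, -0.585, -1, -0.39, 0.116, -0.256, 0.21, -0.4, -0.585, -1, -0.39, 0.116, -0.256, 0.21, -0.4, -0.585, -1],
)

```text
time_s: 9.85
tcp_pos: [0.4813, -0.1786, 0.3265]
tcp_rot: [-0.0, 0.459, 0.888, 0.0]
force: [-0.4, 0.8, -3.0]
width: 0.0547
grip_force: 87.4
```

Run:
```python
from h import *
to([.48,-.178,.23],down(151.8))
```

```text
t 9.85 pos [ 0.4813 -0.1786  0.3265] az 125.3534574222198 q [-0.512   0.233  -0.2576  1.0804  0.0007  0.4417] w 0.054667366449658646 87.43212461471558 F [-0.4304  0.7815 -3.0276]
shift [ 0.0024 -0.0015  0.193 ] turn [ 0.0004 -0.0002 -0.2939] rows 2.3146288228206946 3.693656215215522
```

Request:
send_rows(
  series=[0.002, -0.001, 0.05, 0, 0, -0.08, -1, 0.002, -0.001, 0.1, 0, 0, -0.16, -1, 0.002, -0.001, 0.15, 0, 0, -0.24, -1, 0.002, -0.001, 0.193, 0, 0, -0.294, -1, 0.002, -0.001, 0.193, 0, 0, -0.294, -1, 0.002, -0.001, 0.193, 0, 0, -0.294, -1, 0.002, -0.001, 0.193, 0, 0, -0.294, -1],
)

```text
time_s: 10.43
tcp_pos: [0.4803, -0.1773, 0.2296]
tcp_rot: [-0.002, 0.245, 0.969, 0.003]
force: [-0.3, -0.3, -2.4]
width: 0.0543
grip_force: 87.2
```

Run:
```python
from h import *
to([.48,-.178,.182],down(151.8))
```

```text
t 10.4333 pos [ 0.4803 -0.1773  0.2296] az 151.59245170935245 q [-0.5117  0.3195 -0.4014  0.8558  0.0043 -0.0159] w 0.054339912705596224 87.21469759941101 F [-0.3314 -0.3054 -2.3552]
shift [-0.0007 -0.0019  0.0953] turn [ 0.0028 -0.0037 -0.0023] rows 1.1423775359477844 0.06535132302174385
```

Slowly lowering to contact.

Request:
send_rows(
  series=[0, 0, 0.03, 0.002, 0, 0, -1, 0, 0, 0.06, 0.002, 0, 0, -1, 0, 0, 0.08, 0.002, 0, 0, -1, 0, 0, 0.09, 0.002, 0, 0, -1, 0, 0, 0.094, 0.002, 0, 0, -1, 0, 0, 0.094, 0.002, 0, 0, -1, 0, 0, 0.094, 0.002, 0, 0, -1],
)

```text
time_s: 11.02
tcp_pos: [0.4797, -0.177, 0.181]
tcp_rot: [-0.004, 0.244, 0.97, 0.002]
force: [-1.3, 0.7, 0.4]
width: 0.0542
grip_force: 87.5
```

The force rose at the original height of 0.181, so the flask is on the bench. I'll open in place and then rise.

Request:
send_rows(
  series=[0, 0, 0, 0, 0, 0, 0, 0, 0, 0, 0, 0, 0, 1, 0, 0, 0, 0, 0, 0, 1, 0, 0, 0, 0, 0, 0, 1, 0, 0, 0, 0, 0, 0, 1, 0, 0, -0.05, 0, 0, 0, 1, 0, 0, -0.12, 0, 0, 0, 1, 0, 0, -0.2, 0, 0, 0, 1, 0, 0, -0.28, 0, 0, 0, 1, 0, 0, -0.32, 0, 0, 0, 1],
)

```text
time_s: 11.85
tcp_pos: [0.4815, -0.1783, 0.3448]
tcp_rot: [-0.002, 0.244, 0.97, 0.001]
force: [1.1, 0.3, 0.8]
width: 0.0855
grip_force: 0.0
```

Run:
```python
from h import *
o=robot.get_obs();w=robot.camera("wrist");np.save("Pw2.npy",P("wrist",o))
print(o["tcp_pos"],o["joint_velocities"])
cv2.imwrite("pics/w2.png",w[...,::-1]);cv2.imwrite("pics/w2b.png",cv2.resize(w[90:260,140:367,::-1],(800,600),interpolation=cv2.INTER_CUBIC))
to([.501,.321,.36],down(195.2))
```

```text
[ 0.4815 -0.1783  0.3448] [-0.0031 -0.1249  0.376   0.5029 -0.0004  0.0007]
t 11.9 pos [ 0.4823 -0.1787  0.3473] az 151.77568605729465 q [-0.5114  0.222  -0.2186  1.1311  0.0015 -0.0188] w 0.0855706379034968 0.0 F [ 1.1773 -0.8526  2.247 ]
shift [ 0.4397  0.8983 -0.0236] turn [ 0.0011 -0.0001 -0.4825] rows 11.99540760361635 6.064867699087408
```

View pics/w2b.png

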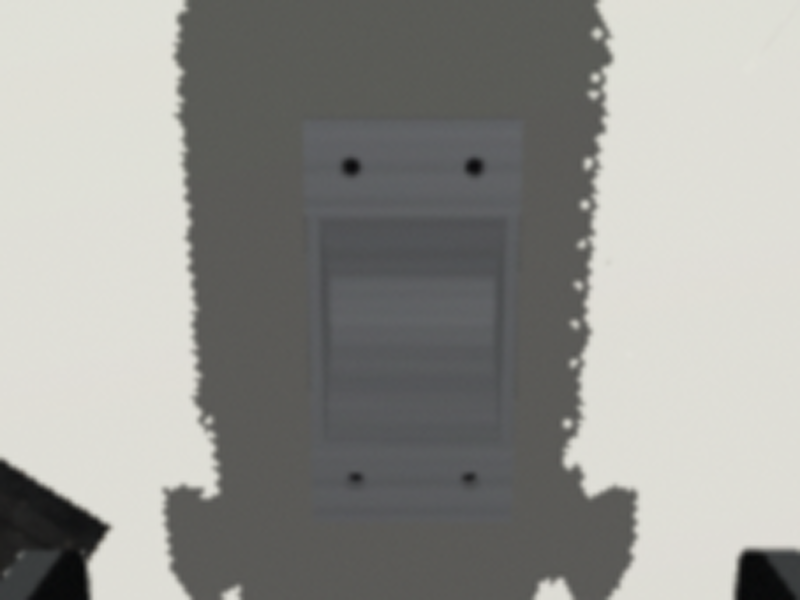

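The flask stands upright and empty, with its holes at (351,166), (475,166), (469,478) and (355,478) in the crop. On to the cover.

Request:
send_rows(
  series=[0.44, 0.898, -0.02, 0, 0, -0.483, 1, 0.44, 0.898, -0.02, 0, 0, -0.483, 1, 0.44, 0.898, -0.02, 0, 0, -0.483, 1, 0.44, 0.898, -0.02, 0, 0, -0.483, 1, 0.44, 0.898, -0.02, 0, 0, -0.483, 1, 0.44, 0.898, -0.02, 0, 0, -0.483, 1, 0.44, 0.898, -0.02, 0, 0, -0.483, 1, 0.44, 0.898, -0.02, 0, 0, -0.483, 1, 0.44, 0.898, -0.02, 0, 0, -0.483, 1, 0.44, 0.898, -0.02, 0, 0, -0.483, 1],
)

```text
time_s: 12.73
tcp_pos: [0.4957, 0.2405, 0.3507]
tcp_rot: [-0.004, -0.133, 0.991, 0.004]
force: [0.9, -0.4, 0.6]
width: 0.085
grip_force: 0.0
```

Run:
```python
from h import *
Pw=np.load("Pw2.npy")
h=(np.array([(351,166),(475,166),(469,478),(355,478)])+.5)/[3.524,3.529]-.5+[140,90]
X=onz(Pw,h,.034);v=X[0]+X[1]-X[2]-X[3];print(X,X.mean(0),np.degrees(np.arctan2(v[1],v[0])),np.linalg.norm(v)/2)
to([.501,.321,.36],down(195.2))
```

```text
[[ 0.4311 -0.1694  0.034 ]
 [ 0.4461 -0.1414  0.034 ]
 [ 0.5209 -0.182   0.034 ]
 [ 0.506  -0.2098  0.034 ]] [ 0.476  -0.1757  0.034 ] 151.61182350050137 0.08509930705470953
t 12.7333 pos [0.4957 0.2405 0.3507] az -164.7486937482189 q [ 0.3038  0.2914 -0.1175  1.1687  0.0092  0.0377] w 0.08501262745583585 0.0 F [ 0.9021 -0.3545  0.6372]
shift [-0.0523  0.1527 -0.0175] turn [ 0.0057 -0.0046  0.0005] rows 1.9471065695389673 0.09209381313035125
```

Request:
send_rows(
  series=[-0.052, 0.153, -0.018, 0.005, -0.004, 0, 1, -0.052, 0.153, -0.018, 0.005, -0.004, 0, 1, -0.052, 0.153, -0.018, 0.005, -0.004, 0, 1, -0.052, 0.153, -0.018, 0.005, -0.004, 0, 1, -0.052, 0.153, -0.018, 0.005, -0.004, 0, 1],
)

```text
time_s: 13.15
tcp_pos: [0.5009, 0.3189, 0.3596]
tcp_rot: [-0.001, -0.133, 0.991, 0.0]
force: [0.2, -0.0, -0.2]
width: 0.0852
grip_force: 0.0
```

Run:
```python
from h import *
o=robot.get_obs();w=robot.camera("wrist");np.save("Pw3.npy",P("wrist",o))
print(o["tcp_pos"],o["joint_velocities"])
cv2.imwrite("pics/w3.png",w[...,::-1]);cv2.imwrite("pics/w3b.png",cv2.resize(w[90:260,140:367,::-1],(800,600),interpolation=cv2.INTER_CUBIC))
to([.501,.321,.36],down(195.2))
```

```text
[0.5009 0.3189 0.3596] [-0.0306 -0.0123 -0.0173  0.002   0.0004  0.0024]
t 13.2 pos [0.5011 0.3181 0.3598] az -164.79273785741984 q [0.4302 0.3657 0.0104 1.2178 0.001  0.1648] w 0.08539743971505975 0.0 F [ 0.2674 -0.0587  0.1676]
shift [-0.0014  0.0056 -0.0004] turn [ 0.0004 -0.0015  0.0001] rows 0.06958751154525979 0.019671672400140772
```

View pics/w3b.png

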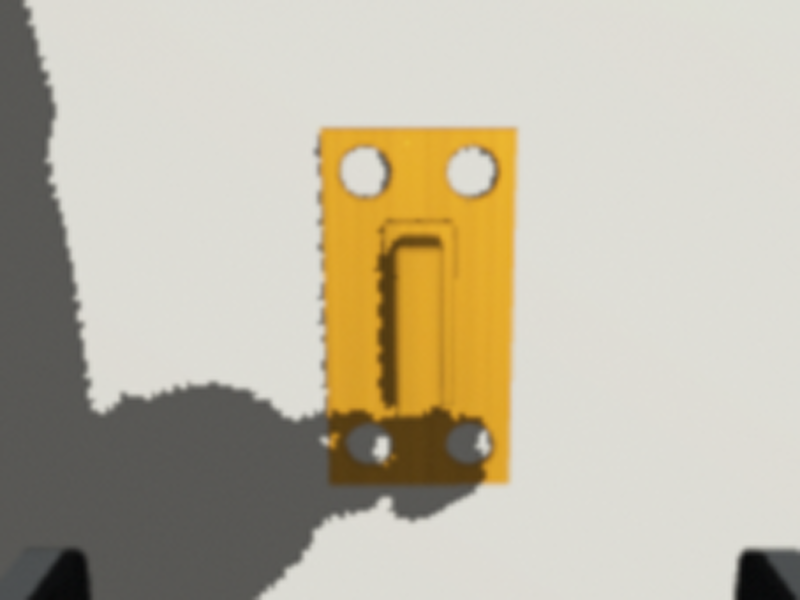

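The cover view shows its holes at (365,172), (472,172), (469,443) and (369,443), with the rib ends at about y=240 and y=415. Now I'll compute its pose and check the rib height.

Run:
```python
from h import *
Pw=np.load("Pw3.npy")
f=lambda p:(np.array(p)+.5)/[3.524,3.529]-.5+[140,90]
for n,p in(("holes",[(365,172),(472,172),(469,443),(369,443)]),("corners",[(320,127),(518,127),(508,484),(329,484)])):
    X=onz(Pw,f(p),.005);v=X[0]+X[1]-X[2]-X[3];print(n,X,X.mean(0),np.degrees(np.arctan2(v[1],v[0])),np.linalg.norm(v)/2,np.linalg.norm(X[0]-X[1]))
print("rib end",tri(Pw,f([(418,240)]),P("side"),[(np.array((163,114))+.5)/5-.5+[167,142]]))
print("rib top at z32",onz(Pw,f([(418,240),(418,415)]),.032))
c=X.mean(0);to([c[0],c[1],.25],down(np.degrees(np.arctan2(v[1],v[0]))))
```

```text
holes [[0.4633 0.2942 0.005 ]
 [0.455  0.3249 0.005 ]
 [0.5367 0.3476 0.005 ]
 [0.5451 0.3169 0.005 ]] [0.5    0.3209 0.005 ] -164.50524651468507 0.08486637457741021 0.03174959184332541
corners [[0.4542 0.2782 0.005 ]
 [0.4389 0.3343 0.005 ]
 [0.5468 0.3635 0.005 ]
 [0.562  0.308  0.005 ]] [0.5005 0.321  0.005 ] -164.68781799245846 0.11178199066588362 0.05810383447670488
rib end [[0.4783 0.3133 0.0378]]
rib top at z32 [[0.4748 0.3136 0.032 ]
 [0.5237 0.327  0.032 ]]
t 13.2 pos [0.5011 0.3181 0.3598] az -164.79273785741984 q [0.4302 0.3657 0.0104 1.2178 0.001  0.1648] w 0.08539743971505975 0.0 F [ 0.2674 -0.0587  0.1676]
shift [-0.0009  0.0058  0.2196] turn [ 0.0004 -0.0015 -0.0012] rows 2.6339089094076917 0.02451225439070046
```

Request:
send_rows(
  series=[-0.001, 0.006, 0.08, 0, 0, -0.001, 1, -0.001, 0.006, 0.16, 0, 0, -0.001, 1, -0.001, 0.006, 0.24, 0, 0, -0.001, 0.5, -0.001, 0.006, 0.3, 0, 0, -0.001, 0, -0.001, 0.006, 0.34, 0, 0, -0.001, 0, -0.001, 0.006, 0.349, 0, 0, -0.001, -0.2, -0.001, 0.006, 0.349, 0, 0, -0.001, -0.2, -0.001, 0.006, 0.349, 0, 0, -0.001, -0.2],
  squeeze=60,
)

```text
time_s: 13.87
tcp_pos: [0.5015, 0.3213, 0.187]
tcp_rot: [-0.0, -0.133, 0.991, 0.001]
force: [0.7, -0.2, 0.6]
width: 0.0339
grip_force: 0.0
```

Run:
```python
from h import *
to([.5003,.321,.185],down(195.4))
```

```text
t 13.8667 pos [0.5015 0.3213 0.187 ] az -164.7602203808677 q [ 0.4348  0.5013 -0.2344  0.8349  0.0013  0.1688] w 0.033941037249502114 0.0 F [ 0.6544 -0.1944  0.6349]
shift [0.0024 0.     0.004 ] turn [ 0.0008  0.     -0.0018] rows 0.05626320148097975 0.024741241298807705
```

Request:
send_rows(
  series=[0.002, 0, 0.003, 0, 0, -0.002, -0.2, 0.002, 0, 0.003, 0, 0, -0.002, -0.6, 0.002, 0, 0.003, 0, 0, -0.002, -1, 0.002, 0, 0.003, 0, 0, -0.002, -1, 0.002, 0, 0.003, 0, 0, -0.002, -1, 0.002, 0, 0.003, 0, 0, -0.002, -1],
)

```text
time_s: 14.37
tcp_pos: [0.5005, 0.3222, 0.1863]
tcp_rot: [0.001, -0.135, 0.991, 0.001]
force: [-1.1, -1.0, 6.8]
width: 0.0126
grip_force: 61.3
```

Run:
```python
from h import *
to([.5003,.321,.30],down(195.4))
```

```text
t 14.3667 pos [0.5005 0.3222 0.1863] az -164.47890181637112 q [ 0.437   0.5006 -0.2377  0.8301  0.0009  0.1661] w 0.012624390609414667 61.31970763206482 F [-1.1059 -0.9646  6.8004]
shift [ 0.0005 -0.0019 -0.2274] turn [0.0008 0.0014 0.0013] rows 2.7272069265960246 0.026567436054534023
```

The cover is gripped at 12.6 mm width and 61 N. Lifting it.

Request:
send_rows(
  series=[0, -0.002, -0.04, 0, 0, 0, -1, 0, -0.002, -0.1, 0, 0, 0, -1, 0, -0.002, -0.17, 0, 0, 0, -1, 0, -0.002, -0.24, 0, 0, 0, -1, 0, -0.002, -0.28, 0, 0, 0, -1, 0, -0.002, -0.28, 0, 0, 0, -1],
  squeeze=80,
)

```text
time_s: 14.87
tcp_pos: [0.5016, 0.3216, 0.3307]
tcp_rot: [0.004, -0.135, 0.991, 0.002]
force: [0.6, 0.3, -0.9]
width: 0.012
grip_force: 78.2
```

Run:
```python
from h import *
to([.478,-.1752,.33],down(151.7))
```

```text
t 14.8667 pos [0.5016 0.3216 0.3307] az -164.46953607776658 q [ 0.4352  0.3784 -0.0437  1.1392  0.0014  0.1642] w 0.011973169880482385 78.22228789329529 F [ 0.5962  0.2945 -0.8753]
shift [ 0.3115 -0.9448 -0.0042] turn [0.004  0.0048 0.487 ] rows 11.927965475721246 6.122127281531119
```

Request:
send_rows(
  series=[0.01, -0.03, 0, 0, 0, 0.02, -1, 0.03, -0.09, 0, 0, 0, 0.05, -1, 0.054, -0.165, 0, 0, 0, 0.09, -1, 0.08, -0.24, 0, 0, 0, 0.13, -1, 0.104, -0.315, 0, 0, 0, 0.17, -1, 0.13, -0.39, 0, 0, 0, 0.21, -1, 0.153, -0.465, 0, 0, 0, 0.25, -1, 0.178, -0.54, 0, 0, 0, 0.29, -1, 0.203, -0.615, 0, 0, 0, 0.33, -1, 0.228, -0.69, 0, 0, 0, 0.37, -1],
)

```text
time_s: 15.7
tcp_pos: [0.4817, -0.0437, 0.3235]
tcp_rot: [-0.001, 0.156, 0.988, 0.0]
force: [0.4, 0.5, -0.9]
width: 0.0117
grip_force: 78.3
```

Run:
```python
from h import *
to([.478,-.1752,.28],down(151.7))
```

```text
t 15.7 pos [ 0.4817 -0.0437  0.3235] az 162.06240453618736 q [-0.2567  0.1813 -0.3314  1.0603  0.0006  0.0563] w 0.011704873068324191 78.27488780021667 F [ 0.4346  0.5443 -0.9103]
shift [-0.0741 -0.2526  0.0867] turn [ 0.0002 -0.0014  0.1151] rows 3.3232481273725987 1.447369277400559
```

Request:
send_rows(
  series=[-0.02, -0.07, 0.02, 0, 0, 0.03, -1, -0.04, -0.14, 0.04, 0, 0, 0.06, -1, -0.06, -0.2, 0.06, 0, 0, 0.09, -1, -0.07, -0.24, 0.08, 0, -0.001, 0.115, -1, -0.074, -0.253, 0.087, 0, -0.001, 0.115, -1, -0.074, -0.253, 0.087, 0, -0.001, 0.115, -1, -0.074, -0.253, 0.087, 0, -0.001, 0.115, -1],
)

```text
time_s: 16.28
tcp_pos: [0.4788, -0.1733, 0.28]
tcp_rot: [-0.001, 0.243, 0.97, 0.001]
force: [0.3, 0.2, -0.7]
width: 0.0123
grip_force: 78.3
```

Run:
```python
from h import *
to([.478,-.1752,.235],down(151.7))
```

```text
t 16.2833 pos [ 0.4788 -0.1733  0.28  ] az 151.88485062098414 q [-0.5054  0.2627 -0.3409  0.9691  0.0009 -0.0147] w 0.012269544052411291 78.33887100219727 F [ 0.2975  0.1662 -0.7219]
shift [-0.0005 -0.0041  0.09  ] turn [ 0.0006 -0.0012  0.0021] rows 1.0798363290201833 0.0306425473735623
```

Request:
send_rows(
  series=[0, -0.004, 0.02, 0, -0.001, 0.002, -1, 0, -0.004, 0.04, 0, -0.001, 0.002, -1, 0, -0.004, 0.06, 0, -0.001, 0.002, -1, 0, -0.004, 0.08, 0, -0.001, 0.002, -1, 0, -0.004, 0.09, 0, -0.001, 0.002, -1, 0, -0.004, 0.09, 0, -0.001, 0.002, -1, 0, -0.004, 0.09, 0, -0.001, 0.002, -1],
)

```text
time_s: 16.87
tcp_pos: [0.4782, -0.1752, 0.2351]
tcp_rot: [0.0, 0.244, 0.97, 0.0]
force: [0.3, -0.1, -1.3]
width: 0.0121
grip_force: 78.3
```

Run:
```python
from h import *
to([.478,-.1752,.233],down(151.7))
o=robot.get_obs();s=robot.camera("scene")[...,::-1];d=robot.camera("side")[...,::-1];w=robot.camera("wrist")[...,::-1]
np.save("Pw4.npy",P("wrist",o))
for n,i in(("s4",s),("d4",d),("w4",w)):cv2.imwrite(f"pics/{n}.png",i)
for n in("scene","side"):
    q=P(n)@[.477,-.176,.045,1];print(n,q[:2]/q[2])
q=np.load("Pw4.npy")@[.477,-.176,.045,1];print(q[:2]/q[2])
a=cv2.resize(d[262:337,187:287],(800,600),interpolation=cv2.INTER_CUBIC)
cv2.imwrite("pics/d4b.png",a)
c=cv2.resize(w[60:320,130:390],(400,400),interpolation=cv2.INTER_CUBIC);e=cv2.resize(s[135:197,280:342],(400,400),interpolation=cv2.INTER_CUBIC)
cv2.imwrite("pics/ws4b.png",np.hstack([c,e]))
```

```text
t 16.8667 pos [ 0.4782 -0.1752  0.2351] az 151.71883319054567 q [-0.5091  0.3061 -0.4051  0.859   0.0004 -0.0155] w 0.012128728256912674 78.32481265068054 F [ 0.2543 -0.0529 -1.2781]
shift [ 0.0003 -0.0001  0.0043] turn [0.0003 0.0004 0.0002] rows 0.051210529192718506 0.0065977979383542084
scene [318.4855 158.6597]
side [232.1615 284.494 ]
[255.6127 238.0257]
```

View pics/d4b.png

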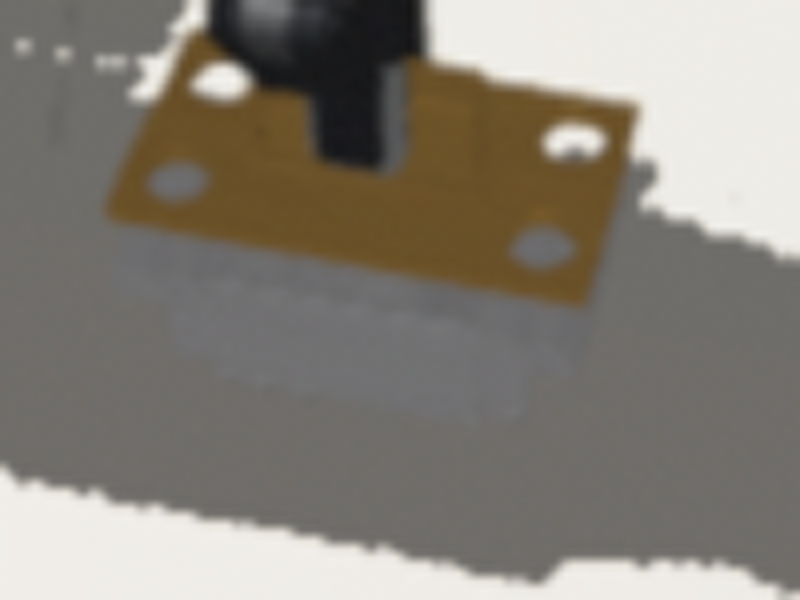

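View pics/ws4b.png

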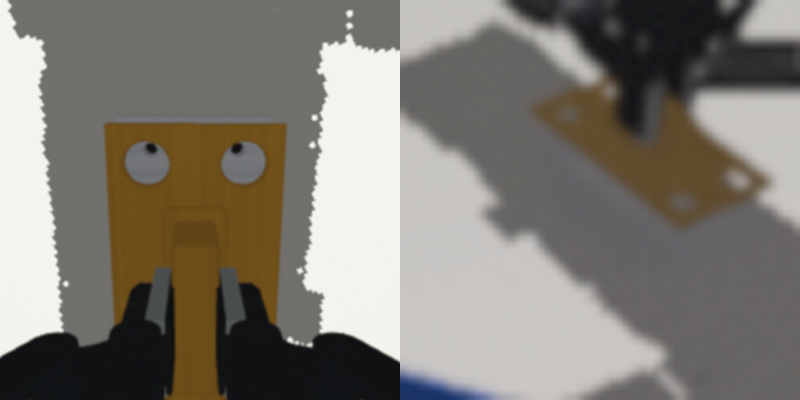

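The wrist view shows both near threaded holes, at (151,147) and (237,147), through the cover holes at (147,162) and (243,162). The side view shows one at (575,155). I'll compute the offsets.

Run:
```python
from h import *
Pw=np.load("Pw4.npy");d=P("side")
f=lambda p:(np.array(p)+.5)/(400/260)-.5+[130,60]
g=lambda p:(np.array(p)+.5)/8-.5+[187,262]
zt=.2351-.1863+.005
C=onz(Pw,f([(147,162),(243,162)]),zt);H=onz(Pw,f([(151,147),(237,147)]),.034)
print("wrist cover",C,"\nflask",H,"\ndiff",C-H,np.linalg.norm(C[0]-C[1]),np.linalg.norm(H[0]-H[1]))
S=onz(d,g([(222,82),(575,142),(543,248),(179,183)]),zt);print("side cover holes",S,S.mean(0));print("side flask hole",onz(d,g([(575,155)]),.034))
print("pre: side flask at z34 holes before placing ~ offset check")
for u in f([(105,123),(286,123)]):print("cover edge",onz(Pw,[u],zt))
for u in f([(113,117),(272,117)]):print("flask edge",onz(Pw,[u],.034))
```

```text
wrist cover [[ 0.432  -0.1688  0.0538]
 [ 0.4467 -0.1415  0.0538]] 
flask [[ 0.43   -0.1682  0.034 ]
 [ 0.4448 -0.1408  0.034 ]] 
diff [[ 0.002  -0.0005  0.0198]
 [ 0.0019 -0.0007  0.0198]] 0.03100845564766329 0.031166821949139247
side cover holes [[ 0.4495 -0.144   0.0538]
 [ 0.5254 -0.1844  0.0538]
 [ 0.51   -0.2128  0.0538]
 [ 0.4347 -0.1725  0.0538]] [ 0.4799 -0.1784  0.0538]
side flask hole [[ 0.5292 -0.1708  0.034 ]]
pre: side flask at z34 holes before placing ~ offset check
cover edge [[ 0.4149 -0.1743  0.0538]]
cover edge [[ 0.442  -0.1239  0.0538]]
flask edge [[ 0.4143 -0.1749  0.034 ]]
flask edge [[ 0.4412 -0.125   0.034 ]]
```

The cover sits about 2 mm too far out along the flask's x, with a gap of about 13–15 mm. I'll correct both.

Request:
send_rows(
  series=[0.002, 0, 0.003, 0, 0, 0, -1, 0.004, 0, 0.006, 0, 0, 0, -1, 0.004, 0, 0.007, 0, 0, 0, -1, 0.004, 0, 0.007, 0, 0, 0, -1, 0.004, 0, 0.007, 0, 0, 0, -1, 0.004, 0, 0.007, 0, 0, 0, -1],
)

```text
time_s: 17.52
tcp_pos: [0.4765, -0.1747, 0.2321]
tcp_rot: [0.001, 0.245, 0.97, -0.0]
force: [-0.0, 0.2, -1.1]
width: 0.0122
grip_force: 78.3
```

Run:
```python
from h import *
to([.4764,-.1744,.2315],down(151.7))
o=robot.get_obs();w=robot.camera("wrist")[...,::-1];np.save("Pw5.npy",P("wrist",o))
cv2.imwrite("pics/w5b.png",cv2.resize(w[125:210,180:336],(780,425),interpolation=cv2.INTER_CUBIC))
```

```text
t 17.5167 pos [ 0.4765 -0.1747  0.2321] az 151.6821981302777 q [-0.5098  0.306  -0.4141  0.849   0.0004 -0.0155] w 0.01224586200977341 78.32170128822327 F [-0.0062  0.2056 -1.1075]
shift [0.0005 0.0004 0.0012] turn [ 0.0002  0.0011 -0.0002] rows 0.015718595548194624 0.01460594738674386
```

View pics/w5b.png

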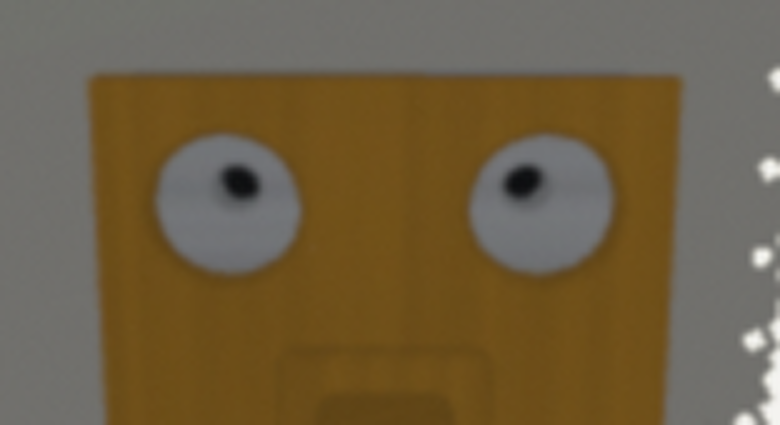

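Both threaded holes are now wholly visible through the cover holes: cover at (229,203) and (541,203), threads at (240,182) and (522,182). I'll do a last numeric check, then hand in if it passes.

Run:
```python
from h import *
Pw=np.load("Pw5.npy");f=lambda p:(np.array(p)+.5)/5-.5+[180,125]
o=robot.get_obs();zt=o["tcp_pos"][2]-.1863+.005
d=onz(Pw,f([(229,203),(541,203)]),zt)[:,:2]-onz(Pw,f([(240,182),(522,182)]),.034)[:,:2]
print(d,zt-.005-.034,o["joint_velocities"],o["grip_force"])
if np.linalg.norm(d,axis=1).max()<.0025: print(robot.hand_in())
```

```text
[[-0.0004  0.0007]
 [-0.0004  0.0007]] 0.011801613302238778 [ 0.0006  0.0012 -0.0008  0.0003  0.0004 -0.0015] 78.32125067710876
the job is handed in; nothing more can be done
None
```

I handed in the job at about 17.6 s; the judge returned no verdict. All three lumps are in the tray, the empty flask stands released on the bench, and the cover is held level about 12 mm above it, with the two cover holes visible to the wrist camera within 1 mm of the flask's threaded holes.

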